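# Stop the tool-clamping bench, clear its stand and nest the empty holder sleeves

## Robot

A 6-joint arm with a two-finger parallel gripper is mounted at the origin on the work surface. World frame = base frame: x ahead of the robot, y to its left, z up, the work surface at z = 0. Lengths are in m, angles in rad, forces in N, time in s.
With the tool pointing down it reaches from about 0.275 to 0.85 m from the base axis. Payload 19 kg.
Tool frame: the origin (TCP) lies at the centre of the arm's flange, where the gripper is bolted on; the fingertips stand 173 mm ahead of it and the grasp point (between the pads) lies 155 mm ahead of it; x points along the fingers, y is the direction in which the jaws open and shut, and the axes are right-handed (so a half turn about x gives the same grasp; the last joint's range is limited). The gripper opens to 85 mm and grips with 20 to 120 N. Pads are 22 mm wide; open, the fingers measure 114 mm over their backs; the gripper's body (76 mm by 85 mm) begins 54 mm behind the grasp point. The pads swing forward as they close: fully open they stand 13 mm farther back than shut.
Start: joints at [0.978, 0.15, 1.437, -0, 1.554, -0.134], TCP at [0.255, 0.516, 0.405] pointing down, gripper open.
Joint ranges: [-2.8, 2.8], [-0.68, 2.1], [0.12, 2.68], [-1.39, 4.53], [0.16, 2.79], [-2.81, 2.81]. Speed limits (rad/s): [1.89, 1.89, 2.22, 3.01, 3.01, 3.01].

## Interface

Orientations are given as a 3x3 rotation matrix whose columns are the frame's x, y, z axes.
In Python, from plant import robot gives the robot as it stands.
- The arm moves only by the tool carry_out, never from a script. Its arguments are lists of equal length, an entry for each row: "linear": the shift along the tool's x, y, z in units of 40 mm (1.0 is 40 mm), a list of three; "delta_rot": the turn, a rotation vector about the tool's x, y, z in units of 5 degrees (1.0 is 5 degrees), a list of three. A call has 1 to 20 rows; each row shifts and turns the commanded pose from where the row before left it, along the tool's axes as they then stand; what a row does not reach is not made up. A row lasts 1/12 s, in which the tool goes at most 41.7 mm and 7.16 degrees, less where a joint would pass 70% of its speed; a pose out of reach is approached as far as the arm can. A call is refused whole if a number of a shift passes 1 or a number of a turn 1, either way. A call with a gripper value outside its range is refused whole. "jaw" is the finger opening in mm, from 0 to 85.4, set as the call begins (left out, the last holds). The fingers move at their own pace and stop on an object; "newtons" is the grip in N (left out, the last holds). Time passes only in rows, so rows that do not move let the fingers close. It gives the time, the measured TCP pose, the force and the opening at its end, in the units of the state.
- robot.get_state(): the state, without advancing time (a new reading comes with each control period).
- robot.snapshot(name): name is "scene" or "top" or "wrist"; returns (picture, depth): 480x640x3 uint8, blue, green, red; 480x640 float32, m along the optical axis (not along the pixel's ray), 0 where there is no reading.
- robot.get_calibration(name): a dict with "fx", "fy", "cx", "cy" (pixels), "R" (3x3) and "t" (3): a world point X has camera coordinates R X + t; the wrist camera has in their place "tool_from_camera" (4x4, takes a point from camera to tool coordinates, whose origin is the TCP and whose axes are the tool frame's). Camera axes: x right, y down, z forward; pixel columns grow to the right and rows downward; lengths in m; the calibration is good to about 2 mm. A picture is of the moment at which its call begins: read the wrist's pose just before it. get_calibration takes no time and is no camera call.
- robot.sign_off(): hands the job in, once; it reports no verdict.
The state is a dict: "t": time; "q": joint angles; "qvel": joint speeds; "tau": joint torques, N m; "tcp_pos": TCP position; "ee_rot": TCP orientation; "contact_force": force on the tool from outside, world axes, zero at the start; "torque": the same for the moment, N m; "width": finger opening in m.
Only numpy, scipy, OpenCV 4.12 (cv2) and the standard library are available. Lean on these libraries where they do the work, as an engineer would, in place of code of your own. Each camera call takes 0.05 s, during which the arm holds its last target.

## Task

Make the bench safe first by pushing the mushroom stop button fully down, so that it stays down. Then take the hook spanner that lies over the green stand and lay it flat on the rubber mat, centred and along the mat's length, and nest every loose sleeve, mouth up and fully seated, one in another on the sleeve fixed in the green stand. Only when all are stacked, turn the stop's head clockwise until it is fully up again; leave the chuck, the wrench and the jar where they are.

Things in the scene. Friction and masses are not known exactly. Their poses are not given: they have to be found in the camera images.
- pot1: grey plastic tool-holder sleeve, a tapered cup: outer diameter 60 mm at the open rim, 37.6 mm at the closed foot, 70 mm tall, wall 2.5 mm, inner floor 25 mm above the underside, all alike. Origin: centre of the underside, z towards the rim. Starts upright on the cork sheet; may be absent. Nested in a like sleeve it stands 25 mm higher. Grip it across the rim
- pot2: grey plastic tool-holder sleeve, a tapered cup: outer diameter 60 mm at the open rim, 37.6 mm at the closed foot, 70 mm tall, wall 2.5 mm, inner floor 25 mm above the underside, all alike. Origin: centre of the underside, z towards the rim. Starts upright on the cork sheet; may be absent. Nested in a like sleeve it stands 25 mm higher. Grip it across the rim
- pot3: grey plastic tool-holder sleeve, a tapered cup: outer diameter 60 mm at the open rim, 37.6 mm at the closed foot, 70 mm tall, wall 2.5 mm, inner floor 25 mm above the underside, all alike. Origin: centre of the underside, z towards the rim. Starts upright on the cork sheet; may be absent. Nested in a like sleeve it stands 25 mm higher. Grip it across the rim
- pot4: grey plastic tool-holder sleeve, a tapered cup: outer diameter 60 mm at the open rim, 37.6 mm at the closed foot, 70 mm tall, wall 2.5 mm, inner floor 25 mm above the underside, all alike. Origin: centre of the underside, z towards the rim. Starts upright on the cork sheet; may be absent. Nested in a like sleeve it stands 25 mm higher. Grip it across the rim
- pot5: grey plastic tool-holder sleeve, a tapered cup: outer diameter 60 mm at the open rim, 37.6 mm at the closed foot, 70 mm tall, wall 2.5 mm, inner floor 25 mm above the underside, all alike. Origin: centre of the underside, z towards the rim. Starts upright on the cork sheet; may be absent. Nested in a like sleeve it stands 25 mm higher. Grip it across the rim
- stand: green steel stand fixed to the bench: foot plate 215 x 90 x 8 mm. At x = +55 mm a sleeve like the loose ones is fixed upright, mouth up (rim 78 mm above the bench); at x = -55 mm a green upright, 20 mm thick, with a saddle 78 mm high between two black horns 42 mm apart, up to 92 mm. Origin: centre of the underside, x along its length
- stand_seat (a point): centre of the underside of the sleeve fixed in the stand (8 mm above the bench); axes as the stand's. Its rim is 70 mm above this point; a first sleeve nested in it has its origin 25 mm above this point, the next 50 mm, and so on
- spanner: dark steel hook spanner, flat, 220 mm long, 10 mm thick: handle 24 mm wide from x = -76 to +104 mm, forked head 55 mm wide at the -x end (to x = -116 mm). Origin: on the underside; x along the handle, z up. It starts lying across the stand, on the saddle and on the fixed sleeve's rim, covering its mouth
- spanner_grip (a point): point of the spanner's handle (x = -10 mm, mid-thickness) that hangs free between saddle and sleeve at the start; grip here across the handle's 24 mm
- board: thin cork sheet 250 x 250 mm, flush with the bench top, on which the loose sleeves start. Origin: centre of the underside
- mat: black rubber mat 250 x 110 x 3 mm fixed on the bench, empty. Origin: centre of the underside, x along its length
- station: yellow control box 110 x 100 x 60 mm fixed on the bench, carrying the stop button on its top. Origin: centre of the underside
- stop (a joint): travel of the mushroom stop, m: 0 fully up, 0.014 fully down; it stays where it is left. 5 to 8 N on top press it down, and its head then turns by itself 0.6 rad anticlockwise seen from above; turning the head 0.6 rad clockwise seen from above screws it up again by 14 mm (let the gripper rise with it)
- stop_top (a point): top centre of the red mushroom head, 107 mm above the bench when up, 93 mm when down. Head: 44 mm diameter, 28 mm tall, straight sides from 6 mm below the top to 3 mm above its underside, on a 26 mm stem; does not turn with the head
- chuck: bystander: steel collet chuck standing nut down, 62 mm diameter, 105 mm tall. Origin: centre of the underside
- wrench: bystander: combination wrench, 190 mm long, lying on the bench
- jar: bystander: amber jar, 68 mm diameter, 90 mm tall. Origin: centre of the underside

How it is judged:
By the outcome, as a careful person would: the job done as asked, in the order asked, and still so for the second after the job is handed in, with the robot touching nothing.
Of pot1, pot2, pot3, pot4, pot5 only 3 to 5 are there at a start; the rules pass over those that are not, and their reading is None.
At some moment in a run one of pot1, pot2, pot3, pot4, pot5 may be knocked a few centimetres aside while the robot is not near it.
It also fails if it takes over 210 s, if anything falls off the work surface, if the arm or the gripper's body presses on something with over 40 N, if the wrist force passes 120 N, or if a joint passes its speed limit or range.

## Working session

There is one attempt and no reset: what is moved stays moved. The work goes in short steps, Python scripts to look and compute and a tool call to move; the robot and the scene stay as the last step left them, time stands still between calls to the robot, and variables do not carry over. Pictures are saved under pics/ and viewed, and the job is handed in when it is done.

Besides the shell and the picture viewer there is one more tool, called after "Request:" as a command line: name --argument value ..., lists and objects as JSON in quotes. carry_out: Moves the arm, as the interface text tells. Its arguments: {"type":"object","properties":{"linear":{"type":"array"},"delta_rot":{"type":"array"},"jaw":{"type":"number"},"newtons":{"type":"number"}},"required":["linear","delta_rot"]}

```bash
ls; mkdir -p pics; python3 - <<'E'
from plant import robot
import cv2,numpy as np
s=robot.get_state();print(s)
for n in("scene","top","wrist"):
    p,d=robot.snapshot(n);cv2.imwrite(f"pics/{n}0.png",p);np.save(f"pics/{n}0.npy",d);print(n,robot.get_calibration(n))
E
```

```text
pics
{'t': 0.0, 'q': array([ 9.77985636e-01,  1.50994230e-01,  1.43799367e+00, -2.13341996e-05,
        1.55378468e+00, -1.33975280e-01]), 'qvel': array([-1.26751501e-03,  1.54769016e-04, -1.30230360e-03, -8.13933233e-04,
       -1.18772256e-03, -6.14348913e-05]), 'tau': array([ 2.35678954e-04, -7.13075638e+01, -5.70858586e+01, -2.39152096e-04,
        9.23509710e-03,  3.56125088e-05]), 'tcp_pos': array([0.25466358, 0.51550206, 0.40408924]), 'ee_rot': array([[-6.41530290e-04,  4.42903560e-01,  8.96569030e-01],
       [-9.90522699e-04,  8.96568493e-01, -4.42904003e-01],
       [-9.99999304e-01, -1.17220831e-03, -1.36469816e-04]]), 'contact_force': array([-1.06746022,  0.05696389, -0.13718399]), 'torque': array([-0.04421688,  0.00686969, -0.01351875]), 'width': 0.08513699212816006}
scene {'fx': 476.5735270009744, 'fy': 476.5735270009744, 'cx': 313.167127548025, 'cy': 240.25424329960774, 'R': array([[ 0.85974637,  0.51062905, -0.00970294],
       [ 0.33789237, -0.58295039, -0.7389165 ],
       [-0.38296856,  0.63200223, -0.67372714]]), 't': array([-0.5467604 , -0.13940186,  1.35367508])}
top {'fx': 561.7177381611638, 'fy': 561.7177381611638, 'cx': 320.83416746020157, 'cy': 247.1890227729387, 'R': array([[-0.00944884, -0.99983153, -0.01573659],
       [-0.99524998,  0.01092811, -0.09673699],
       [ 0.09689267,  0.01474778, -0.99518557]]), 't': array([0.02037238, 0.62096792, 1.35200215])}
wrist {'fx': 403.8316387929105, 'fy': 403.8316387929105, 'cx': 324.4855543985407, 'cy': 236.63363188806625, 'tool_from_camera': array([[-3.33360631e-04, -3.05654337e-01,  9.52142487e-01,
         3.07291359e-02],
       [ 9.99999777e-01, -6.52603884e-04,  1.40619026e-04,
        -3.50170967e-04],
       [ 5.78391070e-04,  9.52142322e-01,  3.05654486e-01,
        -7.79267713e-02],
       [ 0.00000000e+00,  0.00000000e+00,  0.00000000e+00,
         1.00000000e+00]])}
```

View pics/scene0.png

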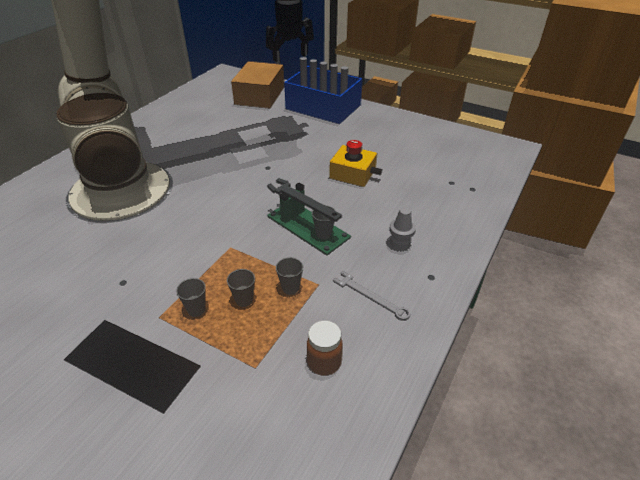

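View pics/top0.png

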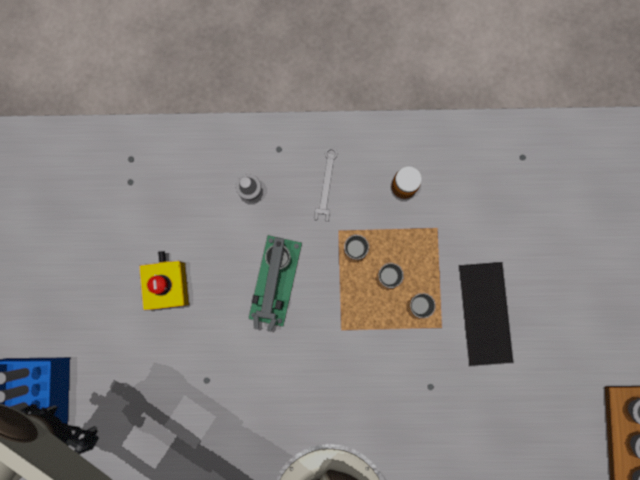

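View pics/wrist0.png

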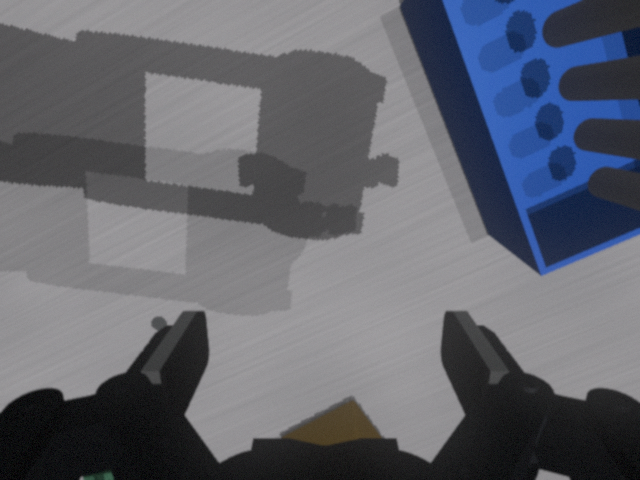

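Three loose sleeves sit on the cork, at about (356,248), (390,276) and (421,306) in the top view. The red button is near (158,285), the spanner lies on the stand with its fork toward the robot at (265,322), and the mat is at (486,313). Next I measure them.

```bash
cat > h.py <<'E'
import numpy as np,cv2
from plant import robot
C={n:robot.get_calibration(n) for n in("scene","top","wrist")}
def cam(n,st=None):
    c=C[n]
    if n!="wrist": return c["R"].T, -c["R"].T@c["t"]
    T=c["tool_from_camera"];R=np.array(st["ee_rot"]);return R@T[:3,:3], R@T[:3,3]+np.array(st["tcp_pos"])
def ray(n,uv,z,st=None):
    c=C[n];R,o=cam(n,st);uv=np.atleast_2d(np.asarray(uv,float))
    d=np.c_[(uv[:,0]-c["cx"])/c["fx"],(uv[:,1]-c["cy"])/c["fy"],np.ones(len(uv))]@R.T
    return o+d*((z-o[2])/d[:,2])[:,None]
def pts(n,depth,st=None):
    c=C[n];R,o=cam(n,st);v,u=np.mgrid[:480,:640]
    P=np.stack([(u-c["cx"])/c["fx"]*depth,(v-c["cy"])/c["fy"]*depth,depth],-1)
    return P@R.T+o
def proj(n,X,st=None):
    c=C[n];R,o=cam(n,st);p=(np.atleast_2d(X)-o)@R
    return np.c_[p[:,0]/p[:,2]*c["fx"]+c["cx"],p[:,1]/p[:,2]*c["fy"]+c["cy"]]
def snap(n,name):
    st=robot.get_state();p,d=robot.snapshot(n);cv2.imwrite(f"pics/{name}.png",p);np.save(f"pics/{name}.npy",d);return p,d,st
def big(m,k=1):
    n,l,s,c=cv2.connectedComponentsWithStats(m.astype(np.uint8));o=np.argsort(-s[1:,4])[:k]+1
    return [l==i for i in o]
def rect(m,n,z,st=None):
    cs,_=cv2.findContours(m.astype(np.uint8),cv2.RETR_EXTERNAL,cv2.CHAIN_APPROX_NONE);q=max(cs,key=cv2.contourArea)[:,0]
    P=ray(n,q,z,st)[:,:2]
    (c,s,a)=cv2.minAreaRect((P*1000).astype(np.float32));return np.array(c)/1000,s,a
E
python3 - <<'E'
from h import *
p=cv2.imread("pics/top0.png");d=np.load("pics/top0.npy");hsv=cv2.cvtColor(p,cv2.COLOR_BGR2HSV);P=pts("top",d)
H,S,V=[hsv[...,i].astype(int) for i in range(3)]
red=((H<6)|(H>174))&(S>150)&(V>80);red[:, 300:]=0
m=big(red)[0];v,u=np.nonzero(m);print("red",u.mean(),v.mean(),m.sum(),"z",np.percentile(P[m][:,2],[5,50,95]))
top=m&(P[...,2]>np.percentile(P[m][:,2],60)-.003);v,u=np.nonzero(top);print("stop",rect(m,"top",.1))
yel=(abs(H-26)<6)&(S>180)&(V>90);m=big(yel)[0];print("station",rect(m|(big(red)[0]),"top",.06))
blk=(V<50);blk[:,:450]=0;blk[:,530:]=0;blk[380:]=0;m=big(blk)[0];print("mat",rect(m,"top",.003),np.median(P[m][:,2]))
cork=(abs(H-14)<6)&(S>90);cork[:,:330]=0;cork[:,450:]=0;cork[:225]=0;m=big(cork)[0];print("cork",rect(m,"top",0))
gr=(abs(H-75)<15)&(S>80);gr[:,:240]=0;gr[:,310:]=0;m=big(gr)[0];print("stand",rect(m,"top",.008))
# pots from depth
Z=P[...,2]
reg=np.zeros_like(red);reg[228:330,338:442]=1
m=reg&(Z>.05)&(Z<.09)
for k in big(m,4):
    if k.sum()<50: continue
    q=P[k];print("pot",k.sum(),rect(k,"top",.07),np.median(q[:,2]),np.percentile(q[:,2],95))
reg[:]=0;reg[225:340,240:310]=1
m=reg&(Z>.081)&(Z<.1);k=big(m)[0];print("spanner",rect(k,"top",.088),np.percentile(Z[k],[5,50,95]))
c=P[k][:,:2].mean(0);print(c)
E
```

```text
red 157.27441860465117 284.31627906976746 215 z [0.09626616 0.10494989 0.10978105]
stop (array([0.53118463, 0.39701654]), (40.09184646606445, 39.573665618896484), 89.44459533691406)
station (array([0.53242078, 0.39631421]), (110.80232238769531, 99.21121978759766), 6.4495744705200195)
mat (array([ 0.45595425, -0.39078922]), (243.58154296875, 104.18065643310547), 3.8825862407684326) 0.0035079738170664676
cork (array([ 0.54454895, -0.15569885]), (247.66046142578125, 248.77999877929688), 0.8868076205253601)
stand (array([0.53663159, 0.10461408]), (41.76141357421875, 211.62033081054688), 79.39514923095703)
pot 177 (array([ 0.54920605, -0.15016206]), (57.00788116455078, 56.96778869628906), 89.39604949951172) 0.06748994727520086 0.0740596726994346
pot 177 (array([ 0.47707532, -0.22452975]), (57.663204193115234, 57.011512756347656), 43.934913635253906) 0.06656239583720658 0.07247680192637396
pot 173 (array([ 0.61686737, -0.07052628]), (57.268489837646484, 57.5993766784668), 89.23004913330078) 0.06662893694929206 0.07416519282109832
spanner (array([0.53174561, 0.14281688]), (61.199615478515625, 219.29917907714844), 83.76144409179688) [0.08366661 0.08848171 0.0933536 ]
[0.523692   0.13514891]
```

```bash
python3 - <<'E'
import cv2,numpy as np
p=cv2.imread("pics/top0.png")
a=cv2.resize(p[220:340,235:315],None,fx=5,fy=5,interpolation=2);cv2.imwrite("pics/c1.png",a)
p=cv2.imread("pics/scene0.png")
a=cv2.resize(p[130:260,255:395],None,fx=4.5,fy=4.5,interpolation=2);cv2.imwrite("pics/c2.png",a)
E
```

```text
(no output)
```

View pics/c1.png

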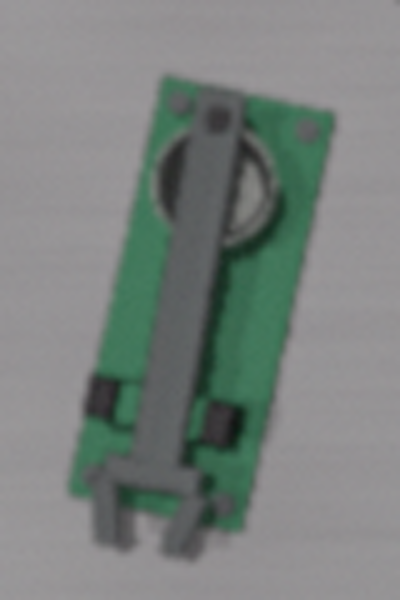

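View pics/c2.png

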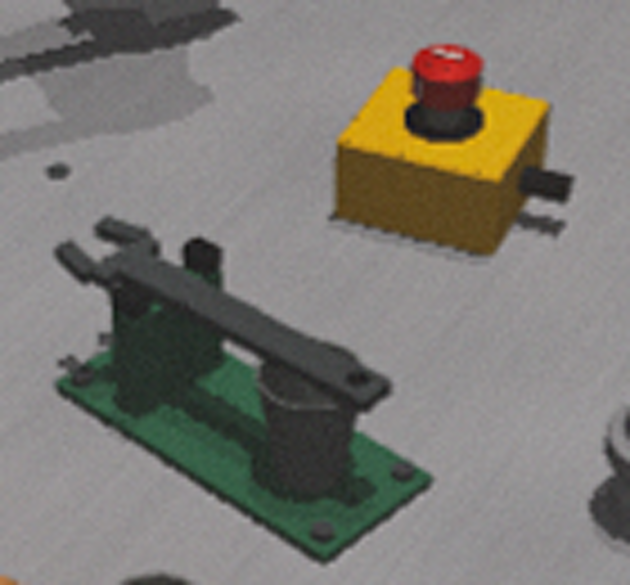

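```bash
cat >> h.py <<'E'
from scipy.spatial.transform import Rotation as Ro
def Rdown(yaw): # yaw of tool y axis in world
    y=np.array([np.cos(yaw),np.sin(yaw),0]);x=np.array([0,0,-1.]);return np.c_[x,y,np.cross(x,y)]
def plan(pos,R,N=None,frm=None,vmax=.9):
    st=robot.get_state() if frm is None else frm
    R0=np.array(st["ee_rot"]);p0=np.array(st["tcp_pos"])
    w=Ro.from_matrix(R0.T@R).as_rotvec();d=R0.T@(np.array(pos)-p0)
    if N is None: N=int(np.ceil(max(np.linalg.norm(d)/.04/vmax,np.abs(w).max()/np.radians(5)/.95,1)))
    Rk=Ro.from_rotvec(w/N).as_matrix();S=sum(np.linalg.matrix_power(Rk,k) for k in range(N))
    s=np.linalg.solve(S,d)
    print("N",N,"lin",np.round(s/.04,3).tolist(),"rot",np.round(w/N/np.radians(5),3).tolist(),"tcp",np.round(p0,4).tolist(),"yaw",round(float(np.arctan2(R0[1,1],R0[0,1])),3))
E
python3 - <<'E'
from h import *
q=np.array([(165,75),(335,112),(243,528),(72,492)])/5+[235,220]-.4
X=ray("top",q,.008);print(X,X.mean(0));near=(X[2]+X[3])/2;far=(X[0]+X[1])/2
print("stand yaw",np.arctan2(*(far-near)[[1,0]]),np.linalg.norm(far-near),np.linalg.norm(X[0]-X[1]))
u=(far-near)/np.linalg.norm(far-near);print("seat",X.mean(0)+.055*u)
s=ray("top",np.array([(217,92),(160,458)])/5+[235,220]-.4,.088);print("spanner",s,np.arctan2(*(s[0]-s[1])[[1,0]]))
R=robot.get_state()["ee_rot"]
plan([.531,.397,.40],Rdown(np.arctan2(R[1,1],R[0,1])))
E
```

```text
[[0.656523   0.1476781  0.008     ]
 [0.63689578 0.06240589 0.008     ]
 [0.43075349 0.10914742 0.008     ]
 [0.44916746 0.19384622 0.008     ]] [0.54333493 0.12826941 0.008     ]
stand yaw -0.2210212618521393 0.21190366659702548 0.08750186988914357
seat [0.59699701 0.11621197 0.008     ]
spanner [[0.63846021 0.11423956 0.088     ]
 [0.4667362  0.14124974 0.088     ]] -0.1560101467359928
N 9 lin [0.012, 0.045, 0.834] rot [-0.0, -0.0, 0.001] tcp [0.2547, 0.5155, 0.4043] yaw 1.112
```

Request:
carry_out --linear '[[0, 0.04, 0.83], [0, 0.04, 0.83], [0, 0.04, 0.83], [0, 0.04, 0.83], [0, 0.04, 0.83], [0, 0.04, 0.83], [0, 0.04, 0.83], [0, 0.04, 0.83], [0, 0.04, 0.83], [0, 0, 0], [0, 0, 0], [0, 0, 0]]' --delta_rot '[[0, 0, 0], [0, 0, 0], [0, 0, 0], [0, 0, 0], [0, 0, 0], [0, 0, 0], [0, 0, 0], [0, 0, 0], [0, 0, 0], [0, 0, 0], [0, 0, 0], [0, 0, 0]]' --jaw 0

```text
t: 1.15
tcp_pos: [0.5288, 0.3961, 0.4043]
ee_rot: [[-0.001, 0.443, 0.896], [-0.0, 0.896, -0.443], [-1.0, -0.001, -0.001]]
contact_force: [0.2, 0.7, 0.2]
width: -0.0002
```

```bash
python3 - <<'E'
from h import *
p,d,st=snap("wrist","w1");P=pts("wrist",d,st)
hsv=cv2.cvtColor(p,cv2.COLOR_BGR2HSV);H,S,V=[hsv[...,i].astype(int) for i in range(3)]
red=((H<6)|(H>174))&(S>150)&(V>60);m=big(red)[0];print(st["tcp_pos"],m.sum(),rect(m,"wrist",.103,st),np.percentile(P[m][:,2],[5,50,95]))
E
```

```text
[0.5288471  0.39612828 0.40427005] 447 (array([0.52499091, 0.38863193]), (15.934456825256348, 33.48945617675781), 55.844154357910156) [0.10127079 0.1043959  0.10691073]
```

View pics/w1.png

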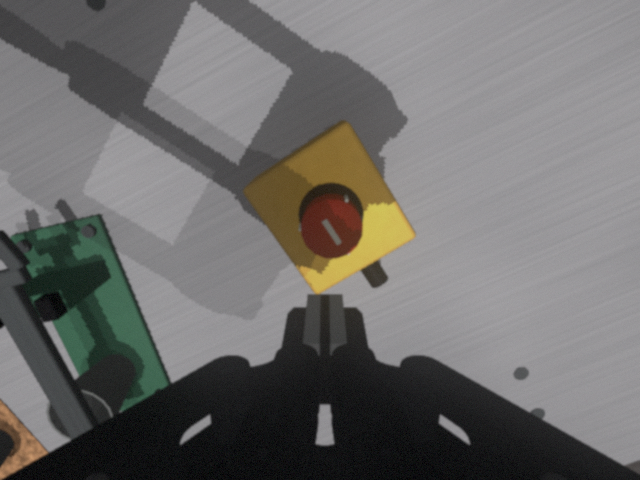

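The wrist view shows the red head centred near (331,226), half of it in shadow.

```bash
python3 - <<'E'
from h import *
p=cv2.imread("pics/w1.png");d=np.load("pics/w1.npy");st=robot.get_state();P=pts("wrist",d,st)
m=(P[...,2]>.09)&(P[...,2]<.13);m[300:]=0;m=big(m)[0];print(m.sum(),rect(m,"wrist",.102,st),P[m].mean(0))
print(ray("wrist",[331,226],.104,st))
hsv=cv2.cvtColor(p,cv2.COLOR_BGR2HSV);red=((hsv[...,0]<8)|(hsv[...,0]>170))&(hsv[...,1]>120);red[300:]=0
print(rect(big(red)[0],"wrist",.1,st))
plan([.531,.397,.30],np.array(st["ee_rot"]))
E
```

```text
3059 (array([0.53263824, 0.39900299]), (43.31916046142578, 45.71225357055664), 86.8293685913086) [0.53131952 0.39969975 0.10443872]
[[0.53093841 0.39981439 0.104     ]]
(array([0.53059332, 0.39766779]), (40.28738784790039, 43.495670318603516), 28.663063049316406)
N 3 lin [0.871, 0.014, 0.018] rot [0.0, 0.0, 0.0] tcp [0.5284, 0.3965, 0.4046] yaw 1.112
```

Request:
carry_out --linear '[[0.95, 0.02, 0.02], [0.95, 0.02, 0.02], [0.9, 0.02, 0.02], [0, 0, 0], [0, 0, 0], [0.1, 0, 0], [0.1, 0, 0], [0.1, 0, 0], [0.05, 0, 0], [0.05, 0, 0], [0.05, 0, 0], [0.05, 0, 0], [0, 0, 0], [0, 0, 0]]' --delta_rot '[[0, 0, 0], [0, 0, 0], [0, 0, 0], [0, 0, 0], [0, 0, 0], [0, 0, 0], [0, 0, 0], [0, 0, 0], [0, 0, 0], [0, 0, 0], [0, 0, 0], [0, 0, 0], [0, 0, 0], [0, 0, 0]]'

```text
t: 2.37
tcp_pos: [0.5321, 0.3971, 0.2725]
ee_rot: [[-0.0, 0.443, 0.897], [-0.0, 0.897, -0.443], [-1.0, -0.0, -0.0]]
contact_force: [-0.3, -0.4, 0.7]
width: 0.0001
```

Request:
carry_out --linear '[[0.05, 0, 0], [0.05, 0, 0], [0.05, 0, 0], [0.05, 0, 0], [0, 0, 0]]' --delta_rot '[[0, 0, 0], [0, 0, 0], [0, 0, 0], [0, 0, 0], [0, 0, 0]]'

```text
t: 2.78
tcp_pos: [0.5322, 0.3973, 0.266]
ee_rot: [[0.001, 0.443, 0.897], [0.001, 0.897, -0.443], [-1.0, 0.001, 0.001]]
contact_force: [-2.7, -2.5, 16.6]
width: 0.0004
```

Request:
carry_out --linear '[[0.02, 0, 0], [0, 0, 0], [0, 0, 0], [-0.5, 0, 0], [-0.9, 0, 0], [-0.9, 0, 0], [-0.9, 0, 0], [0, 0, 0], [0, 0, 0]]' --delta_rot '[[0, 0, 0], [0, 0, 0], [0, 0, 0], [0, 0, 0], [0, 0, 0], [0, 0, 0], [0, 0, 0], [0, 0, 0], [0, 0, 0]]' --jaw 60

```text
t: 3.53
tcp_pos: [0.5322, 0.3973, 0.3938]
ee_rot: [[0.003, 0.443, 0.897], [0.002, 0.897, -0.443], [-1.0, 0.003, 0.002]]
contact_force: [-0.7, 0.2, -1.0]
width: 0.0601
```

```bash
python3 - <<'E'
from h import *
p,d,st=snap("wrist","w2");P=pts("wrist",d,st);print(st["tcp_pos"])
m=(P[...,2]>.08)&(P[...,2]<.13);m[300:]=0;m=big(m)[0];print(m.sum(),rect(m,"wrist",.089,st),np.percentile(P[m][:,2],[5,50,95]))
# spanner grip pre pose: grip at x=-10
st=robot.get_state()
cv2.imwrite("pics/w2c.png",cv2.resize(p[130:310,220:440],None,fx=3,fy=3))
E
```

```text
[0.53218122 0.39726553 0.39375232]
2942 (array([0.53337061, 0.39923825]), (44.36199188232422, 43.8220100402832), 28.189537048339844) [0.08652495 0.09094665 0.09362142]
```

View pics/w2c.png

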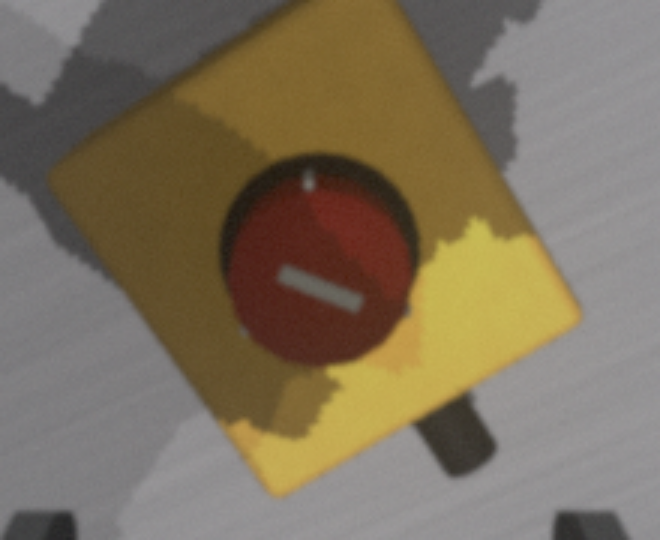

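The button is down: the head's median height fell from 0.104 to 0.091 and its white mark turned by about 0.6 rad. Next is the spanner.

```bash
python3 - <<'E'
from h import *
plan([.529,.1315,.38],Rdown(1.415))
E
```

```text
N 8 lin [0.037, -0.793, 0.258] rot [-0.434, 0.0, -0.0] tcp [0.5321, 0.3972, 0.3918] yaw 1.112
```

Request:
carry_out --linear '[[0.04, -0.79, 0.26], [0.04, -0.79, 0.26], [0.04, -0.79, 0.26], [0.04, -0.79, 0.26], [0.04, -0.79, 0.26], [0.04, -0.79, 0.26], [0.04, -0.79, 0.26], [0.04, -0.79, 0.26], [0, 0, 0], [0, 0, 0], [0, 0, 0]]' --delta_rot '[[-0.43, 0, 0], [-0.43, 0, 0], [-0.43, 0, 0], [-0.43, 0, 0], [-0.43, 0, 0], [-0.43, 0, 0], [-0.43, 0, 0], [-0.43, 0, 0], [0, 0, 0], [0, 0, 0], [0, 0, 0]]'

```text
t: 4.5
tcp_pos: [0.5296, 0.1322, 0.378]
ee_rot: [[-0.002, 0.159, 0.987], [0.0, 0.987, -0.159], [-1.0, -0.0, -0.002]]
contact_force: [-0.9, 0.5, -0.5]
width: 0.0599
```

```bash
python3 - <<'E'
from h import *
p,d,st=snap("wrist","w3");P=pts("wrist",d,st);print(st["tcp_pos"])
E
```

```text
[0.52956857 0.13216192 0.37802995]
```

View pics/w3.png

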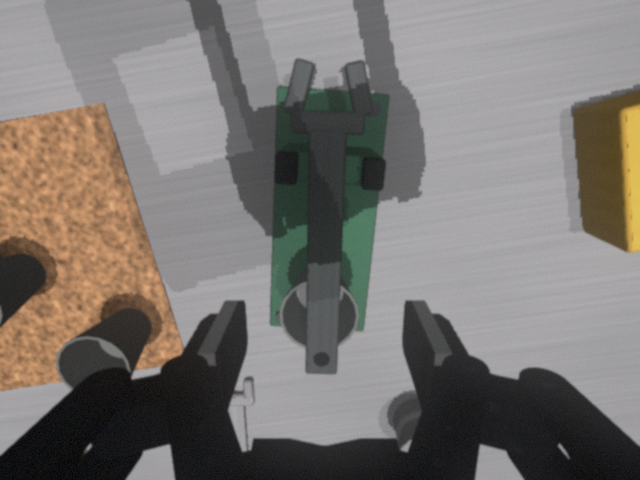

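```bash
python3 - <<'E'
from h import *
st=robot.get_state();d=np.load("pics/w3.npy");P=pts("wrist",d,st)
px=np.array([(308,125),(344,125),(309,262),(341,262),(307,370),(336,372)])
X=ray("wrist",px,.088,st);print(X.round(4))
mids=(X[0::2]+X[1::2])/2;print(mids);u=mids[2]-mids[0];print("yaw",np.arctan2(u[1],u[0]))
far=ray("wrist",[(321,373)],.088,st)[0];e=u/np.linalg.norm(u);print("far",far,"origin",far-.104*e,"grip",far-.114*e)
head=ray("wrist",[(302,60),(356,60)],.088,st).mean(0);print(head,np.linalg.norm(far-head))
for q in [(325,200),(322,300),(320,350),(325,130)]: print(P[q[1],q[0]])
m=(P[...,2]>.078)&(P[...,2]<.1);m[:, :270]=0;m[:,390:]=0;m[380:]=0
m=big(m)[0];print(m.sum(),rect(m,"wrist",.088,st))
# rim of fixed sleeve
rim=np.array([(281,313),(357,313),(300,345),(290,290),(352,290),(345,345)]);Y=ray("wrist",rim,.078,st);c,r=cv2.minEnclosingCircle((Y[:,:2]*1000).astype(np.float32));print("rim",c,r)
E
```

```text
[[0.4609 0.1329 0.088 ]
 [0.4644 0.1549 0.088 ]
 [0.5507 0.118  0.088 ]
 [0.5542 0.1398 0.088 ]
 [0.6365 0.1017 0.088 ]
 [0.6417 0.123  0.088 ]]
[[0.46267009 0.14388652 0.088     ]
 [0.55244715 0.12888343 0.088     ]
 [0.63911237 0.1123395  0.088     ]]
yaw -0.17692558443875037
far [0.64080455 0.11167093 0.088     ] origin [0.53842805 0.12997535 0.088     ] grip [0.52858415 0.13173539 0.088     ]
[0.42628558 0.15148311 0.088     ] 0.21818202464761366
[0.50938942 0.13577765 0.08817486]
[0.58005823 0.12231252 0.08924315]
[0.62033704 0.11426973 0.08883802]
[0.46551911 0.14280196 0.08833302]
14318 (array([0.53373688, 0.13339233]), (70.36927032470703, 219.28744506835938), 78.74478912353516)
rim (598.4022216796875, 118.56433868408203) 31.019868850708008
```

```bash
python3 - <<'E'
from h import *
plan([.529,.1315,.237],Rdown(1.394),8)
E
```

```text
N 8 lin [0.441, -0.004, -0.001] rot [0.026, -0.002, 0.0] tcp [0.5295, 0.1327, 0.3782] yaw 1.412
```

Request:
carry_out --linear '[[0.7, -0.01, 0], [0.7, -0.01, 0], [0.7, -0.01, 0], [0.6, 0, 0], [0.4, 0, 0], [0.3, 0, 0], [0.13, 0, 0], [0, 0, 0], [0, 0, 0], [0, 0, 0]]' --delta_rot '[[0.1, 0, 0], [0.1, 0, 0], [0, 0, 0], [0, 0, 0], [0, 0, 0], [0, 0, 0], [0, 0, 0], [0, 0, 0], [0, 0, 0], [0, 0, 0]]' --jaw 60

```text
t: 5.38
tcp_pos: [0.5297, 0.1311, 0.239]
ee_rot: [[0.002, 0.175, 0.985], [0.0, 0.985, -0.175], [-1.0, 0.0, 0.002]]
contact_force: [-0.0, -0.5, 0.7]
width: 0.06
```

Request:
carry_out --linear '[[0, 0, 0], [0, 0, 0], [0, 0, 0], [0, 0, 0], [0, 0, 0], [0, 0, 0], [0, 0, 0], [0, 0, 0]]' --delta_rot '[[0, 0, 0], [0, 0, 0], [0, 0, 0], [0, 0, 0], [0, 0, 0], [0, 0, 0], [0, 0, 0], [0, 0, 0]]' --jaw 10 --newtons 60

```text
t: 6.05
tcp_pos: [0.5295, 0.1308, 0.2386]
ee_rot: [[0.001, 0.175, 0.985], [0.0, 0.985, -0.175], [-1.0, 0.0, 0.001]]
contact_force: [-1.7, -0.1, 6.3]
width: 0.0227
```

Request:
carry_out --linear '[[-0.3, 0, 0], [-0.6, 0, 0], [-0.8, 0, 0], [-0.8, 0, 0], [-0.8, 0, 0], [0, 0, 0], [0, 0, 0]]' --delta_rot '[[0, 0, 0], [0, 0, 0], [0, 0, 0], [0, 0, 0], [0, 0, 0], [0, 0, 0], [0, 0, 0]]'

```text
t: 6.63
tcp_pos: [0.5294, 0.1308, 0.3721]
ee_rot: [[0.003, 0.175, 0.985], [0.0, 0.985, -0.175], [-1.0, 0.001, 0.003]]
contact_force: [0.1, 0.2, -3.3]
width: 0.0228
```

```bash
python3 - <<'E'
from h import *
p,d,st=snap("wrist","w4");print(st["width"],st["tcp_pos"],st["contact_force"])
P=pts("wrist",d,st);cv2.imwrite("pics/w4.png",p)
def longyaw(m,n,z):
    c,s,a=rect(m,n,z);b=cv2.boxPoints(((0,0),s,a));e=[b[1]-b[0],b[2]-b[1]];e=max(e,key=np.linalg.norm);y=np.arctan2(e[1],e[0]);return c,s,(y+np.pi/2)%np.pi-np.pi/2
t=cv2.imread("pics/top0.png");V=t.max(2);m=V<50;m[:,:450]=0;m[:,530:]=0;m[380:]=0;print(longyaw(big(m)[0],"top",.003))
t=cv2.imread("pics/scene0.png");V=t.max(2);m=V<50;m[:310]=0;m[:,:50]=0;m[:,210:]=0;m[415:]=0;print(longyaw(big(m)[0],"scene",.003))
E
```

```text
0.022835650930565037 [0.52937946 0.1308369  0.37209122] [ 0.07826754  0.23889837 -3.33911592]
(array([ 0.45595425, -0.39078922]), (243.58154296875, 104.18065643310547), np.float32(0.067763925))
(array([ 0.45342969, -0.38936185]), (249.25601196289062, 108.6163101196289), np.float32(0.066776514))
```

View pics/w4.png

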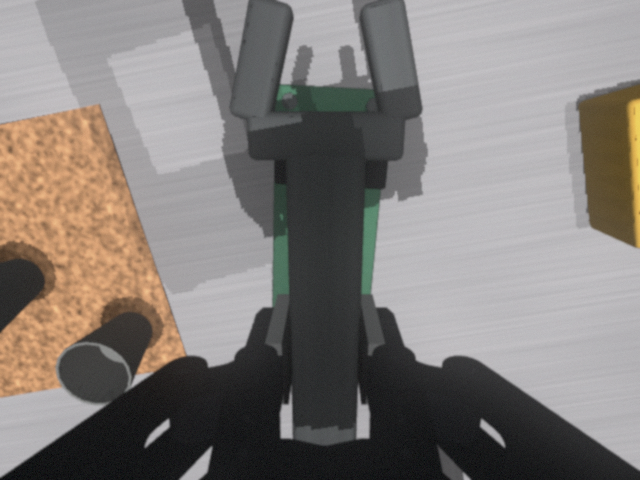

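The spanner is held, but the fingertips reach about 13 mm below it and would hit the mat. I'll set it back on the stand and regrip 12 mm higher.

Request:
carry_out --linear '[[0.8, 0, 0], [0.8, 0, 0], [0.8, 0, 0], [0.5, 0, 0], [0.3, 0, 0], [0.12, 0, 0], [0, 0, 0], [0, 0, 0], [0, 0, 0]]' --delta_rot '[[0, 0, 0], [0, 0, 0], [0, 0, 0], [0, 0, 0], [0, 0, 0], [0, 0, 0], [0, 0, 0], [0, 0, 0], [0, 0, 0]]'

```text
t: 7.43
tcp_pos: [0.5293, 0.1308, 0.2371]
ee_rot: [[-0.001, 0.175, 0.985], [-0.0, 0.985, -0.175], [-1.0, -0.0, -0.0]]
contact_force: [-2.3, -0.3, 1.6]
width: 0.0227
```

Request:
carry_out --linear '[[0, 0, 0], [0, 0, 0], [0, 0, 0], [0, 0, 0], [-0.15, 0, 0], [-0.14, 0, 0], [0, 0, 0], [0, 0, 0], [0, 0, 0]]' --delta_rot '[[0, 0, 0], [0, 0, 0], [0, 0, 0], [0, 0, 0], [0, 0, 0], [0, 0, 0], [0, 0, 0], [0, 0, 0], [0, 0, 0]]' --jaw 45

```text
t: 8.18
tcp_pos: [0.5294, 0.1308, 0.2488]
ee_rot: [[0.0, 0.175, 0.985], [-0.0, 0.985, -0.175], [-1.0, 0.0, 0.0]]
contact_force: [0.2, 0.4, 0.4]
width: 0.0453
```

Request:
carry_out --linear '[[0, 0, 0], [0, 0, 0], [0, 0, 0], [0, 0, 0], [0, 0, 0], [0, 0, 0]]' --delta_rot '[[0, 0, 0], [0, 0, 0], [0, 0, 0], [0, 0, 0], [0, 0, 0], [0, 0, 0]]' --jaw 10 --newtons 80

```text
t: 8.68
tcp_pos: [0.5294, 0.1308, 0.2489]
ee_rot: [[0.0, 0.175, 0.985], [-0.0, 0.985, -0.175], [-1.0, -0.0, 0.0]]
contact_force: [-1.8, -0.5, 4.8]
width: 0.0216
```

Request:
carry_out --linear '[[-0.3, 0, 0], [-0.6, 0, 0], [-0.8, 0, 0], [-0.8, 0, 0], [-0.5, 0, 0], [0, 0, 0], [0, 0, 0]]' --delta_rot '[[0, 0, 0], [0, 0, 0], [0, 0, 0], [0, 0, 0], [0, 0, 0], [0, 0, 0], [0, 0, 0]]'

```text
t: 9.27
tcp_pos: [0.5294, 0.1309, 0.3697]
ee_rot: [[0.002, 0.175, 0.985], [0.0, 0.985, -0.175], [-1.0, 0.0, 0.002]]
contact_force: [-0.3, -0.7, -4.0]
width: 0.0217
```

```bash
python3 - <<'E'
from h import *
p,d,st=snap("wrist","w5");print(st["width"],st["tcp_pos"],st["contact_force"])
P=pts("wrist",d,st)
for q in [(325,120),(325,200),(325,280),(325,400)]: print(P[q[1],q[0]], st["tcp_pos"][2]-P[q[1],q[0]][2])
print(C["wrist"]["fx"]); plan([.4487,-.3904,.36],Rdown(1.638))
E
```

```text
0.021731481332501294 [0.52937074 0.13086283 0.36968997] [-0.32412852 -0.69251147 -3.95334642]
[0.45656436 0.1436609  0.20852958] 0.16116039217367284
[0.48142947 0.13923237 0.20886259] 0.16082737519567053
[0.50992152 0.1341598  0.20813341] 0.16155655873854388
[0.55969929 0.1252943  0.2087803 ] 0.16090966947691174
403.8316387929105
N 15 lin [0.014, -0.878, -0.08] rot [-0.186, -0.0, 0.0] tcp [0.5292, 0.1308, 0.3683] yaw 1.395
```

View pics/w5.png

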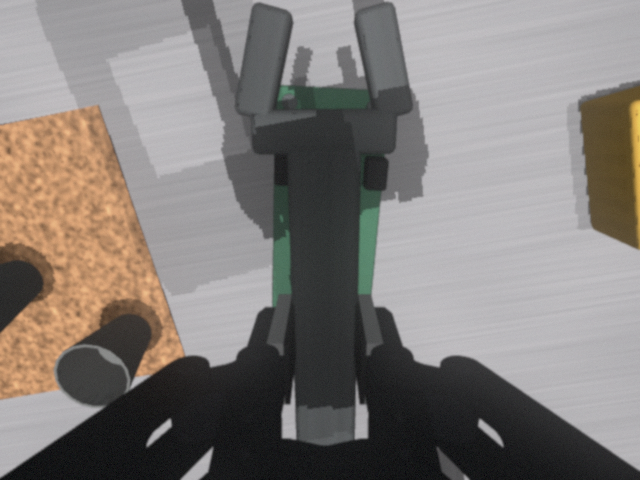

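Request:
carry_out --linear '[[0.01, -0.88, -0.08], [0.01, -0.88, -0.08], [0.01, -0.88, -0.08], [0.01, -0.88, -0.08], [0.01, -0.88, -0.08], [0.01, -0.88, -0.08], [0.01, -0.88, -0.08], [0.01, -0.88, -0.08], [0.01, -0.88, -0.08], [0.01, -0.88, -0.08], [0.01, -0.88, -0.08], [0.01, -0.88, -0.08], [0.01, -0.88, -0.08], [0.01, -0.88, -0.08], [0.01, -0.88, -0.08], [0, 0, 0], [0, 0, 0], [0, 0, 0]]' --delta_rot '[[-0.19, 0, 0], [-0.19, 0, 0], [-0.19, 0, 0], [-0.19, 0, 0], [-0.19, 0, 0], [-0.19, 0, 0], [-0.19, 0, 0], [-0.19, 0, 0], [-0.19, 0, 0], [-0.19, 0, 0], [-0.19, 0, 0], [-0.19, 0, 0], [-0.19, 0, 0], [-0.19, 0, 0], [-0.19, 0, 0], [0, 0, 0], [0, 0, 0], [0, 0, 0]]'

```text
t: 10.82
tcp_pos: [0.4499, -0.3917, 0.3612]
ee_rot: [[-0.002, -0.072, 0.997], [0.002, 0.997, 0.072], [-1.0, 0.002, -0.002]]
contact_force: [-0.9, 0.2, -2.7]
width: 0.0219
```

```bash
python3 - <<'E'
from h import *
p,d,st=snap("wrist","w6");print(st["width"],st["tcp_pos"],st["contact_force"]);P=pts("wrist",d,st)
print(ray("wrist",[(250,90)],.003,st))
plan([.4487,-.3904,.186],Rdown(1.638),6)
E
```

```text
0.021868309754887613 [ 0.44994562 -0.39173592  0.36120469] [-0.88073165  0.22098974 -2.65782585]
[[ 0.36319797 -0.45457626  0.003     ]]
N 6 lin [0.732, 0.003, -0.005] rot [0.011, -0.002, -0.003] tcp [0.4501, -0.3913, 0.3617] yaw 1.644
```

View pics/w6.png

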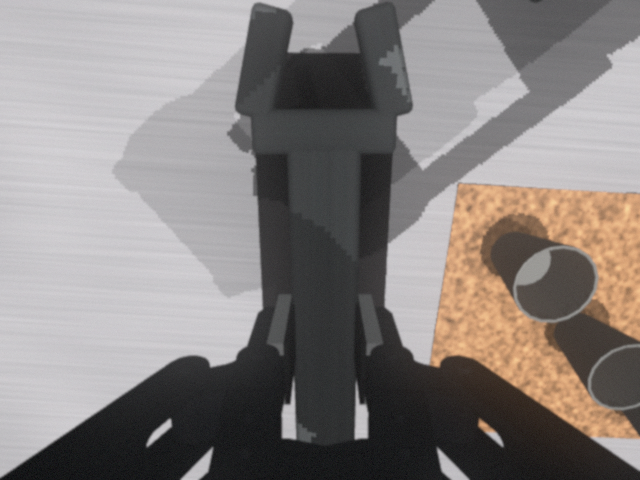

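Request:
carry_out --linear '[[0.9, 0, -0.01], [0.9, 0, -0.01], [0.9, 0.01, -0.01], [0.9, 0.01, 0], [0.5, 0, 0], [0.2, 0, 0], [0, 0, 0], [0, 0, 0]]' --delta_rot '[[0.06, 0, 0], [0, 0, 0], [0, 0, 0], [0, 0, 0], [0, 0, 0], [0, 0, 0], [0, 0, 0], [0, 0, 0]]'

```text
t: 11.53
tcp_pos: [0.4493, -0.391, 0.1919]
ee_rot: [[0.001, -0.068, 0.998], [-0.001, 0.998, 0.068], [-1.0, -0.001, 0.001]]
contact_force: [0.5, 0.2, -2.7]
width: 0.0214
```

Request:
carry_out --linear '[[0.05, 0, 0], [0.05, 0, 0], [0.05, 0, 0], [0, 0, 0], [0, 0, 0]]' --delta_rot '[[0, 0, 0], [0, 0, 0], [0, 0, 0], [0, 0, 0], [0, 0, 0]]'

```text
t: 11.95
tcp_pos: [0.4488, -0.3913, 0.185]
ee_rot: [[0.0, -0.067, 0.998], [-0.0, 0.998, 0.067], [-1.0, -0.0, 0.0]]
contact_force: [0.3, -0.1, -2.8]
width: 0.0214
```

Request:
carry_out --linear '[[0.05, 0, 0], [0.05, 0, 0], [0.05, 0, 0], [0, 0, 0], [0, 0, 0]]' --delta_rot '[[0, 0, 0], [0, 0, 0], [0, 0, 0], [0, 0, 0], [0, 0, 0]]'

```text
t: 12.37
tcp_pos: [0.4488, -0.3912, 0.1785]
ee_rot: [[-0.0, -0.067, 0.998], [0.0, 0.998, 0.067], [-1.0, 0.0, -0.0]]
contact_force: [0.3, 0.5, -2.5]
width: 0.0215
```

Request:
carry_out --linear '[[0.05, 0, 0], [0, 0, 0], [0, 0, 0]]' --delta_rot '[[0, 0, 0], [0, 0, 0], [0, 0, 0]]'

```text
t: 12.62
tcp_pos: [0.4488, -0.3913, 0.1768]
ee_rot: [[0.0, -0.067, 0.998], [-0.0, 0.998, 0.067], [-1.0, -0.0, 0.0]]
contact_force: [0.5, -0.6, -1.5]
width: 0.022
```

Request:
carry_out --linear '[[0.03, 0, 0], [0, 0, 0], [0, 0, 0]]' --delta_rot '[[0, 0, 0], [0, 0, 0], [0, 0, 0]]'

```text
t: 12.87
tcp_pos: [0.4488, -0.3913, 0.1767]
ee_rot: [[0.0, -0.067, 0.998], [-0.001, 0.998, 0.067], [-1.0, -0.001, 0.0]]
contact_force: [-5.9, 4.6, 15.3]
width: 0.0218
```

Request:
carry_out --linear '[[0.03, 0, 0], [0, 0, 0], [0, 0, 0]]' --delta_rot '[[0, 0, 0], [0, 0, 0], [0, 0, 0]]'

```text
t: 13.12
tcp_pos: [0.4489, -0.3913, 0.1766]
ee_rot: [[0.0, -0.068, 0.998], [-0.001, 0.998, 0.068], [-1.0, -0.001, 0.0]]
contact_force: [-11.8, 8.7, 32.3]
width: 0.0215
```

Request:
carry_out --linear '[[-0.05, 0, 0], [0, 0, 0], [0, 0, 0]]' --delta_rot '[[0, 0, 0], [0, 0, 0], [0, 0, 0]]'

```text
t: 13.37
tcp_pos: [0.4489, -0.3913, 0.1767]
ee_rot: [[0.0, -0.067, 0.998], [-0.001, 0.998, 0.067], [-1.0, -0.001, 0.0]]
contact_force: [-1.6, 2.0, 8.3]
width: 0.0218
```

Request:
carry_out --linear '[[0, 0, 0], [0, 0, 0], [0, 0, 0], [0, 0, 0], [0, 0, 0]]' --delta_rot '[[0, 0, 0], [0, 0, 0], [0, 0, 0], [0, 0, 0], [0, 0, 0]]' --jaw 45

```text
t: 13.78
tcp_pos: [0.4488, -0.3913, 0.1762]
ee_rot: [[-0.0, -0.067, 0.998], [0.0, 0.998, 0.067], [-1.0, 0.0, -0.0]]
contact_force: [-0.5, -0.4, -0.3]
width: 0.045
```

Request:
carry_out --linear '[[-0.2, 0, 0], [-0.6, 0, 0], [-0.9, 0, 0], [-0.9, 0, 0], [-0.9, 0, 0], [-0.9, 0, 0], [0, 0, 0], [0, 0, 0]]' --delta_rot '[[0, 0, 0], [0, 0, 0], [0, 0, 0], [0, 0, 0], [0, 0, 0], [0, 0, 0], [0, 0, 0], [0, 0, 0]]'

```text
t: 14.45
tcp_pos: [0.4489, -0.3913, 0.3551]
ee_rot: [[0.003, -0.067, 0.998], [-0.003, 0.998, 0.067], [-1.0, -0.004, 0.003]]
contact_force: [0.9, 0.5, -0.7]
width: 0.0449
```

```bash
python3 - <<'E'
from h import *
p,d,st=snap("wrist","w7");print(st["width"],st["tcp_pos"],st["contact_force"])
t,d,_=snap("top","t7")
E
```

```text
0.04493253775551903 [ 0.44885533 -0.3912541   0.35508017] [ 0.90378801  0.47131086 -0.65996338]
```

View pics/w7.png

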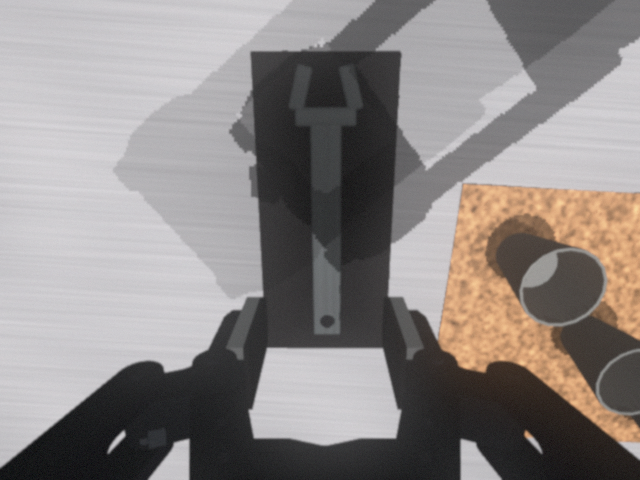

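View pics/t7.png

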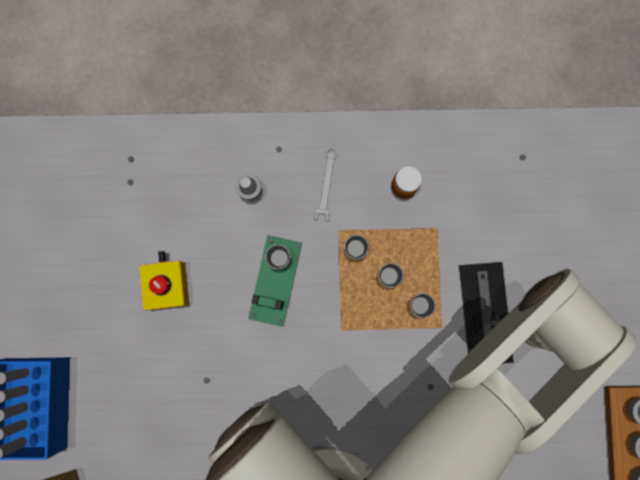

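The spanner lies centred on the mat: in w7 it spans v 65 to 334 and the mat spans v 52 to 347, with even side margins. The fixed sleeve's mouth is now clear at (279,258) in the top view. Next are the sleeves.

```bash
cat >> h.py <<'E'
def rimfit(n,depth,st,xy,zr,r=.045,band=.006):
    # points near the rim height around xy -> circle fit from outer contour
    P=pts(n,depth,st);m=(abs(P[...,2]-zr)<band)&(np.hypot(P[...,0]-xy[0],P[...,1]-xy[1])<r)
    q=P[m][:,:2]
    if len(q)<20: print("few",len(q));return None
    hull=cv2.convexHull((q*1000).astype(np.float32))[:,0];c,rad=cv2.minEnclosingCircle(hull)
    A=np.c_[2*hull,np.ones(len(hull))];s=np.linalg.lstsq(A,(hull**2).sum(1),rcond=None)[0]
    print("rim",n,len(q),"minenc",np.round(c,1),round(rad,1),"lsq",s[:2].round(1),round(float(np.sqrt(s[2]+s[0]**2+s[1]**2)),1),"zmax",np.percentile(P[m][:,2],[50,95]).round(4))
    return s[:2]/1000
E
python3 - <<'E'
from h import *
st=robot.get_state()
w=np.load("pics/w7.npy");t=np.load("pics/t7.npy")
for xy in [(.477,-.2245),(.549,-.15),(.617,-.0705)]: rimfit("top",t,st,xy,.07,band=.015)
rimfit("top",t,st,(.598,.117),.078,band=.012)
rimfit("wrist",np.load("pics/w7.npy"),st,(.477,-.2245),.07)
q=np.array([(291,108),(361,108),(314,334),(341,334)])
X=ray("wrist",q,.013,st);print("spanner fork/far",X.round(4))
M=ray("wrist",[(251,52),(400,52),(387,347),(264,347)],.003,st);print("mat",M.round(4),M.mean(0))
f=ray("wrist",[(301,66),(348,66),(327,334)],.013,st);print(f)
plan([.477,-.2245,.34],Rdown(1.6))
E
```

```text
rim top 154 minenc [ 476.7 -224.5] 29.7 lsq [ 476.9 -224.6] 29.2 zmax [0.0676 0.0739]
rim top 153 minenc [ 548.7 -150.8] 29.5 lsq [ 548.8 -150.6] 29.1 zmax [0.0679 0.0738]
rim top 152 minenc [617.5 -70.1] 29.6 lsq [617.5 -70.1] 29.2 zmax [0.0681 0.0732]
rim top 134 minenc [595.3 117.9] 29.5 lsq [595.3 118.2] 28.9 zmax [0.0761 0.0825]
rim wrist 1347 minenc [ 477.3 -224.8] 30.5 lsq [ 477.8 -225.2] 29.8 zmax [0.0669 0.0683]
spanner fork/far [[ 0.3729 -0.4209  0.013 ]
 [ 0.3695 -0.3701  0.013 ]
 [ 0.5585 -0.3932  0.013 ]
 [ 0.5569 -0.3698  0.013 ]]
mat [[ 0.3364 -0.4521  0.003 ]
 [ 0.3292 -0.3448  0.003 ]
 [ 0.5736 -0.3262  0.003 ]
 [ 0.581  -0.4375  0.003 ]] [ 0.45506727 -0.39014283  0.003     ]
[[ 0.3442059  -0.41501462  0.013     ]
 [ 0.34198841 -0.38191477  0.013     ]
 [ 0.55775905 -0.38191173  0.013     ]]
N 5 lin [0.06, 0.824, 0.185] rot [0.088, -0.001, -0.001] tcp [0.4486, -0.3911, 0.3519] yaw 1.638
```

Request:
carry_out --linear '[[0.06, 0.82, 0.19], [0.06, 0.82, 0.19], [0.06, 0.82, 0.19], [0.06, 0.82, 0.19], [0.06, 0.82, 0.19], [0, 0, 0], [0, 0, 0], [0, 0, 0]]' --delta_rot '[[0.09, 0, 0], [0.09, 0, 0], [0.09, 0, 0], [0.09, 0, 0], [0.09, 0, 0], [0, 0, 0], [0, 0, 0], [0, 0, 0]]' --jaw 85 --newtons 30

```text
t: 15.22
tcp_pos: [0.4782, -0.2257, 0.3396]
ee_rot: [[-0.001, -0.029, 1.0], [0.0, 1.0, 0.029], [-1.0, 0.0, -0.001]]
contact_force: [-0.4, -0.5, 0.9]
width: 0.0852
```

```bash
python3 - <<'E'
from h import *
p,d,st=snap("wrist","w8");print(st["width"],st["tcp_pos"])
c=rimfit("wrist",d,st,(.477,-.2245),.068)
plan([c[0],c[1],.222],Rdown(1.6),4)
E
```

```text
0.08517427550326837 [ 0.47823702 -0.2256558   0.33955547]
rim wrist 1859 minenc [ 479.  -226.3] 29.9 lsq [ 479.  -226.3] 29.6 zmax [0.0693 0.0708]
N 4 lin [0.735, -0.001, 0.005] rot [-0.004, -0.003, -0.001] tcp [0.4782, -0.2261, 0.3397] yaw 1.599
```

View pics/w8.png

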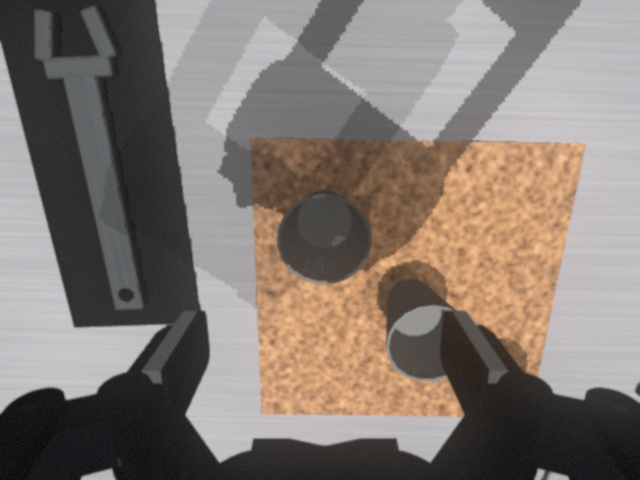

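Request:
carry_out --linear '[[0.8, 0, 0], [0.8, 0, 0], [0.7, 0, 0], [0.4, 0, 0], [0.22, 0, 0], [0, 0, 0], [0, 0, 0]]' --delta_rot '[[0, 0, 0], [0, 0, 0], [0, 0, 0], [0, 0, 0], [0, 0, 0], [0, 0, 0], [0, 0, 0]]'

```text
t: 15.85
tcp_pos: [0.4783, -0.2262, 0.2239]
ee_rot: [[-0.0, -0.027, 1.0], [-0.0, 1.0, 0.027], [-1.0, -0.0, -0.0]]
contact_force: [-0.0, -0.6, 0.4]
width: 0.0851
```

Request:
carry_out --linear '[[0, 0, 0], [0, 0, 0], [0, 0, 0], [0, 0, 0], [0, 0, 0], [0, 0, 0]]' --delta_rot '[[0, 0, 0], [0, 0, 0], [0, 0, 0], [0, 0, 0], [0, 0, 0], [0, 0, 0]]' --jaw 50 --newtons 30

```text
t: 16.35
tcp_pos: [0.4786, -0.2257, 0.2251]
ee_rot: [[0.002, -0.028, 1.0], [-0.001, 1.0, 0.028], [-1.0, -0.002, 0.002]]
contact_force: [-1.4, 1.4, 10.1]
width: 0.0571
```

Request:
carry_out --linear '[[-0.4, 0, 0], [-0.8, 0, 0], [-0.9, 0, 0], [-0.9, 0, 0], [-0.9, 0, 0], [0, 0, 0], [0, 0, 0]]' --delta_rot '[[0, 0, 0], [0, 0, 0], [0, 0, 0], [0, 0, 0], [0, 0, 0], [0, 0, 0], [0, 0, 0]]'

```text
t: 16.93
tcp_pos: [0.4783, -0.2255, 0.3819]
ee_rot: [[0.004, -0.028, 1.0], [-0.003, 1.0, 0.028], [-1.0, -0.003, 0.004]]
contact_force: [-0.6, -0.5, -2.5]
width: 0.0567
```

```bash
python3 - <<'E'
from h import *
p,d,st=snap("wrist","w9");print(st["width"],st["tcp_pos"],st["contact_force"])
P=pts("wrist",d,st)
t=np.array(st["tcp_pos"]);rimfit("wrist",d,st,t[:2],t[2]-.151)
print("rim z rel tcp",np.percentile((t[2]-P[...,2])[(np.hypot(P[...,0]-t[0],P[...,1]-t[1])<.032)&(P[...,2]>.1)],[1,5,50]))
plan([.596,.1185,.36],Rdown(1.6))
E
```

```text
0.05673069539442974 [ 0.47830273 -0.22547545  0.38192287] [-0.59165809 -0.51149701 -2.47488801]
rim wrist 5698 minenc [ 472.9 -226.5] 42.4 lsq [ 478.2 -227.6] 32.4 zmax [0.2269 0.2356]
rim z rel tcp [0.08468292 0.087056   0.15506769]
N 11 lin [0.045, 0.774, 0.29] rot [-0.001, 0.001, 0.001] tcp [0.4782, -0.2254, 0.38] yaw 1.599
```

View pics/w9.png

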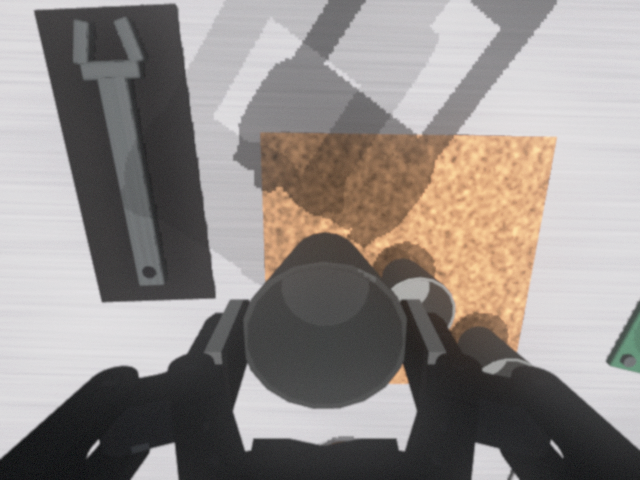

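Request:
carry_out --linear '[[0.04, 0.77, 0.29], [0.04, 0.77, 0.29], [0.04, 0.77, 0.29], [0.04, 0.77, 0.29], [0.04, 0.77, 0.29], [0.04, 0.77, 0.29], [0.04, 0.77, 0.29], [0.04, 0.77, 0.29], [0.04, 0.77, 0.29], [0.04, 0.77, 0.29], [0.04, 0.77, 0.29], [0, 0, 0], [0, 0, 0], [0, 0, 0]]' --delta_rot '[[0, 0, 0], [0, 0, 0], [0, 0, 0], [0, 0, 0], [0, 0, 0], [0, 0, 0], [0, 0, 0], [0, 0, 0], [0, 0, 0], [0, 0, 0], [0, 0, 0], [0, 0, 0], [0, 0, 0], [0, 0, 0]]'

```text
t: 18.15
tcp_pos: [0.5961, 0.1167, 0.3605]
ee_rot: [[-0.002, -0.029, 1.0], [-0.0, 1.0, 0.029], [-1.0, -0.0, -0.002]]
contact_force: [0.1, -1.0, -1.4]
width: 0.0567
```

```bash
python3 - <<'E'
from h import *
p,d,st=snap("wrist","w10");print(st["width"],st["tcp_pos"],st["contact_force"])
# pot's rim pixels -> centre at height tcp-.153
t=np.array(st["tcp_pos"])
plan([.596,.1185,.30],Rdown(1.6),4)
E
```

```text
0.05672101287227944 [0.59611423 0.11666983 0.36052167] [ 0.13360775 -1.04751467 -1.44336688]
N 4 lin [0.381, 0.015, 0.0] rot [-0.004, -0.004, 0.001] tcp [0.5961, 0.1162, 0.361] yaw 1.599
```

View pics/w10.png

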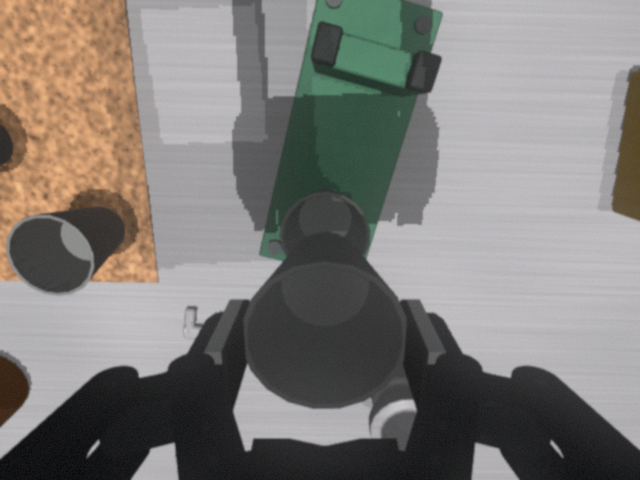

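```bash
python3 - <<'E'
from h import *
st=robot.get_state()
d=np.load("pics/w10.npy")
q=np.array([(280,230),(369,230),(325,192),(293,205),(357,205)])
Y=ray("wrist",q,.078,st)[:,:2]*1000
s=np.linalg.lstsq(np.c_[2*Y,np.ones(5)],(Y**2).sum(1),rcond=None)[0];print(s[:2],np.sqrt(s[2]+s[0]**2+s[1]**2))
P=pts("wrist",d,st);m=(abs(P[...,2]-.077)<.006)&(np.hypot(P[...,0]-.596,P[...,1]-.118)<.045);m[240:]=0
h=cv2.convexHull((P[m][:,:2]*1000).astype(np.float32))[:,0]
h=h[h[:,0]<596];s=np.linalg.lstsq(np.c_[2*h,np.ones(len(h))],(h**2).sum(1),rcond=None)[0];print(s[:2],np.sqrt(s[2]+s[0]**2+s[1]**2))
z=st["tcp_pos"][2]-.154
q=np.array([(245,335),(406,335),(325,262),(325,408)]);print(ray("wrist",q,z,st).round(4),st["tcp_pos"])
E
```

```text
[598.25593346 115.81612024] 29.335648436507213
[597.79055627 115.79732254] 29.382316139033186
[[0.594  0.088  0.207 ]
 [0.5925 0.144  0.207 ]
 [0.5661 0.115  0.207 ]
 [0.6241 0.1167 0.207 ]] [0.59610077 0.11619535 0.36096808]
```

Request:
carry_out --linear '[[0.3, 0, 0.04], [0.4, 0, 0.04], [0.4, 0, 0], [0.4, 0, 0], [0.3, 0, 0], [0.2, 0, 0], [0.15, 0, 0], [0.1, 0, 0], [0, 0, 0], [0, 0, 0]]' --delta_rot '[[0, 0, 0], [0, 0, 0], [0, 0, 0], [0, 0, 0], [0, 0, 0], [0, 0, 0], [0, 0, 0], [0, 0, 0], [0, 0, 0], [0, 0, 0]]'

```text
t: 19.03
tcp_pos: [0.5996, 0.1168, 0.2723]
ee_rot: [[0.001, -0.028, 1.0], [-0.0, 1.0, 0.028], [-1.0, -0.0, 0.001]]
contact_force: [-0.1, 1.4, -1.3]
width: 0.0567
```

Request:
carry_out --linear '[[0.1, 0, 0], [0.1, 0, 0], [0.06, 0, 0], [0, 0, 0], [0, 0, 0]]' --delta_rot '[[0, 0, 0], [0, 0, 0], [0, 0, 0], [0, 0, 0], [0, 0, 0]]'

```text
t: 19.45
tcp_pos: [0.5995, 0.1168, 0.2613]
ee_rot: [[-0.0, -0.028, 1.0], [-0.0, 1.0, 0.028], [-1.0, -0.0, -0.0]]
contact_force: [-0.1, -0.6, -0.9]
width: 0.0567
```

Request:
carry_out --linear '[[0.04, 0, 0], [0.04, 0, 0], [0, 0, 0], [0, 0, 0]]' --delta_rot '[[0, 0, 0], [0, 0, 0], [0, 0, 0], [0, 0, 0]]'

```text
t: 19.78
tcp_pos: [0.5995, 0.1169, 0.2583]
ee_rot: [[-0.0, -0.028, 1.0], [-0.0, 1.0, 0.028], [-1.0, -0.0, -0.0]]
contact_force: [-2.7, -0.5, 0.5]
width: 0.0566
```

Request:
carry_out --linear '[[0.04, 0, 0], [0, 0, 0], [0, 0, 0]]' --delta_rot '[[0, 0, 0], [0, 0, 0], [0, 0, 0]]'

```text
t: 20.03
tcp_pos: [0.5994, 0.1168, 0.2582]
ee_rot: [[0.001, -0.028, 1.0], [-0.0, 1.0, 0.028], [-1.0, -0.0, 0.001]]
contact_force: [-10.5, -1.1, 18.4]
width: 0.0564
```

Request:
carry_out --linear '[[0.04, 0, 0], [0, 0, 0], [0, 0, 0]]' --delta_rot '[[0, 0, 0], [0, 0, 0], [0, 0, 0]]'

```text
t: 20.28
tcp_pos: [0.5996, 0.1169, 0.2577]
ee_rot: [[0.002, -0.028, 1.0], [0.0, 1.0, 0.028], [-1.0, -0.0, 0.002]]
contact_force: [-13.1, -1.4, 29.0]
width: 0.0566
```

Request:
carry_out --linear '[[-0.07, 0, -0.03], [0, 0, 0], [0, 0, 0]]' --delta_rot '[[0, 0, 0], [0, 0, 0], [0, 0, 0]]'

```text
t: 20.53
tcp_pos: [0.5983, 0.1168, 0.2579]
ee_rot: [[0.0, -0.028, 1.0], [-0.0, 1.0, 0.028], [-1.0, -0.0, 0.0]]
contact_force: [-1.9, -0.0, 7.8]
width: 0.0566
```

Request:
carry_out --linear '[[0, 0, 0], [0, 0, 0], [0, 0, 0], [0, 0, 0], [0, 0, 0], [-0.3, 0, 0], [-0.7, 0, 0], [-0.9, 0, 0], [-0.9, 0, 0], [0, 0, 0], [0, 0, 0], [0, 0, 0]]' --delta_rot '[[0, 0, 0], [0, 0, 0], [0, 0, 0], [0, 0, 0], [0, 0, 0], [0, 0, 0], [0, 0, 0], [0, 0, 0], [0, 0, 0], [0, 0, 0], [0, 0, 0], [0, 0, 0]]' --jaw 85

```text
t: 21.53
tcp_pos: [0.5981, 0.1168, 0.3701]
ee_rot: [[0.0, -0.028, 1.0], [-0.0, 1.0, 0.028], [-1.0, -0.0, 0.0]]
contact_force: [-0.1, -0.1, -0.4]
width: 0.0848
```

```bash
python3 - <<'E'
from h import *
p,d,st=snap("wrist","w11");print(st["width"],st["tcp_pos"],st["contact_force"])
rimfit("wrist",d,st,(.598,.117),.103)
rimfit("wrist",d,st,(.598,.117),.078,band=.004)
t,d2,_=snap("top","t11")
for xy in [(.549,-.15),(.617,-.0705)]: rimfit("top",d2,st,xy,.07,band=.015)
E
```

```text
0.08478760320318629 [0.5981128  0.11678113 0.37014973] [-0.05767837 -0.07669521 -0.41370314]
rim wrist 1687 minenc [597.8 116.2] 30.1 lsq [597.8 116.3] 29.7 zmax [0.1026 0.1039]
rim wrist 959 minenc [594. 116.] 28.3 lsq [594.5 116.2] 27.0 zmax [0.078  0.0813]
rim top 156 minenc [ 548.9 -150.9] 29.6 lsq [ 548.8 -150.7] 29.1 zmax [0.0679 0.0734]
rim top 152 minenc [617.6 -69.8] 29.7 lsq [617.5 -70.1] 29.2 zmax [0.0679 0.0735]
```

View pics/w11.png

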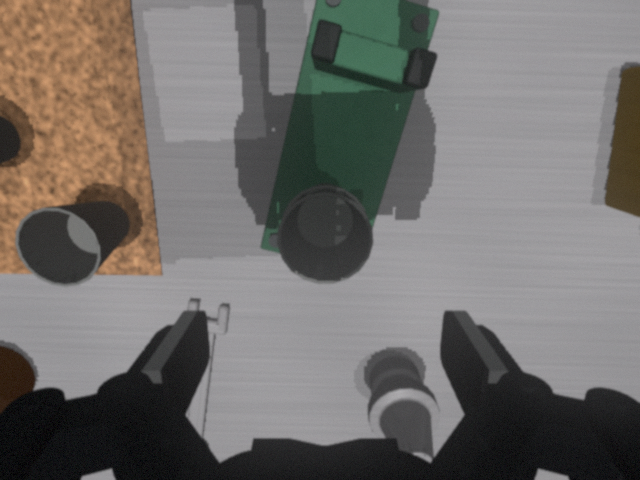

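View pics/t11.png

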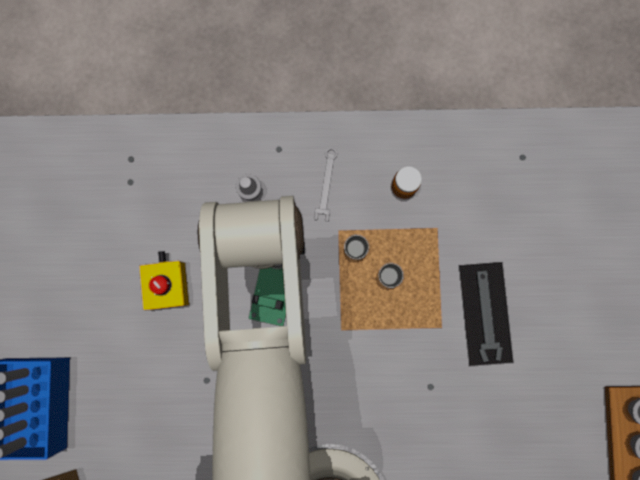

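Seated: the rim is at z 0.103, as it should be. The two other sleeves have not moved.

```bash
python3 - <<'E'
from h import *
plan([.618,-.071,.34],Rdown(1.6))
E
```

```text
N 6 lin [0.121, -0.784, 0.061] rot [-0.002, -0.003, 0.0] tcp [0.5981, 0.1168, 0.369] yaw 1.599
```

Request:
carry_out --linear '[[0.1, -0.78, 0.06], [0.1, -0.78, 0.06], [0.12, -0.78, 0.06], [0.13, -0.78, 0.06], [0.13, -0.78, 0.06], [0.13, -0.78, 0.06], [0, 0, 0], [0, 0, 0], [0, 0, 0]]' --delta_rot '[[0, 0, 0], [0, 0, 0], [0, 0, 0], [0, 0, 0], [0, 0, 0], [0, 0, 0], [0, 0, 0], [0, 0, 0], [0, 0, 0]]' --jaw 85

```text
t: 22.38
tcp_pos: [0.6179, -0.0698, 0.3408]
ee_rot: [[-0.001, -0.028, 1.0], [0.0, 1.0, 0.028], [-1.0, 0.001, -0.001]]
contact_force: [0.5, -0.1, 0.4]
width: 0.0851
```

```bash
python3 - <<'E'
from h import *
p,d,st=snap("wrist","w12");print(st["width"],st["tcp_pos"])
c=rimfit("wrist",d,st,(.6175,-.07),.068)
plan([c[0]-.001,c[1],.225],Rdown(1.6),4)
E
```

```text
0.08512969825347085 [ 0.61789179 -0.06975802  0.34083365]
rim wrist 1847 minenc [620.  -71.8] 29.9 lsq [620.1 -71.9] 29.6 zmax [0.0693 0.0709]
N 4 lin [0.726, -0.017, 0.007] rot [-0.002, -0.002, -0.001] tcp [0.6179, -0.0692, 0.3412] yaw 1.599
```

View pics/w12.png

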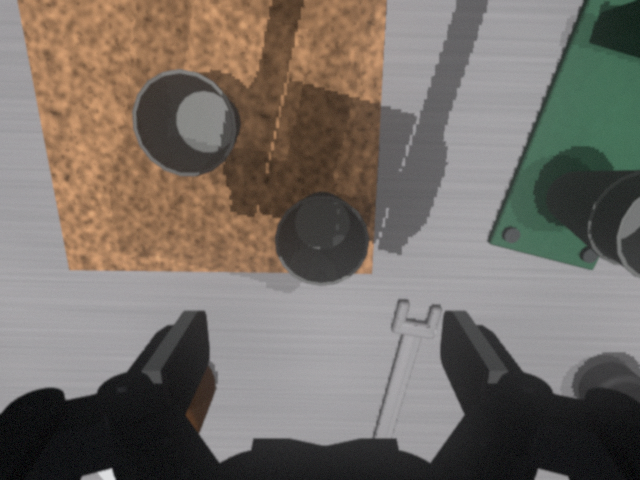

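Request:
carry_out --linear '[[0.8, -0.04, 0.02], [0.8, -0.03, 0.01], [0.7, 0, 0], [0.4, 0, 0], [0.22, 0, 0], [0, 0, 0], [0, 0, 0]]' --delta_rot '[[0, 0, 0], [0, 0, 0], [0, 0, 0], [0, 0, 0], [0, 0, 0], [0, 0, 0], [0, 0, 0]]'

```text
t: 23.02
tcp_pos: [0.6195, -0.0721, 0.2255]
ee_rot: [[0.001, -0.029, 1.0], [-0.0, 1.0, 0.029], [-1.0, -0.0, 0.001]]
contact_force: [0.1, -0.6, 0.9]
width: 0.085
```

Request:
carry_out --linear '[[0, 0, 0], [0, 0, 0], [0, 0, 0], [0, 0, 0], [0, 0, 0], [0, 0, 0]]' --delta_rot '[[0, 0, 0], [0, 0, 0], [0, 0, 0], [0, 0, 0], [0, 0, 0], [0, 0, 0]]' --jaw 50 --newtons 30

```text
t: 23.52
tcp_pos: [0.6197, -0.0726, 0.2267]
ee_rot: [[0.003, -0.028, 1.0], [-0.0, 1.0, 0.028], [-1.0, -0.001, 0.003]]
contact_force: [-0.8, 2.0, 10.8]
width: 0.0583
```

Request:
carry_out --linear '[[-0.4, 0, 0], [-0.8, 0, 0], [-0.9, 0, 0], [-0.9, 0, 0], [-0.9, 0, 0], [0, 0, 0], [0, 0, 0]]' --delta_rot '[[0, 0, 0], [0, 0, 0], [0, 0, 0], [0, 0, 0], [0, 0, 0], [0, 0, 0], [0, 0, 0]]'

```text
t: 24.1
tcp_pos: [0.6192, -0.0727, 0.3836]
ee_rot: [[0.005, -0.028, 1.0], [-0.001, 1.0, 0.028], [-1.0, -0.001, 0.005]]
contact_force: [-0.5, 0.8, -1.1]
width: 0.0576
```

```bash
python3 - <<'E'
from h import *
p,d,st=snap("wrist","w13");print(st["width"],st["tcp_pos"],st["contact_force"])
plan([.598,.1168,.382],Rdown(1.6))
E
```

```text
0.05758527665675015 [ 0.61918719 -0.07266404  0.3835996 ] [-0.50095383  0.7802738  -1.06912683]
N 6 lin [-0.003, 0.792, -0.065] rot [-0.002, 0.003, 0.001] tcp [0.6191, -0.0727, 0.3815] yaw 1.599
```

View pics/w13.png

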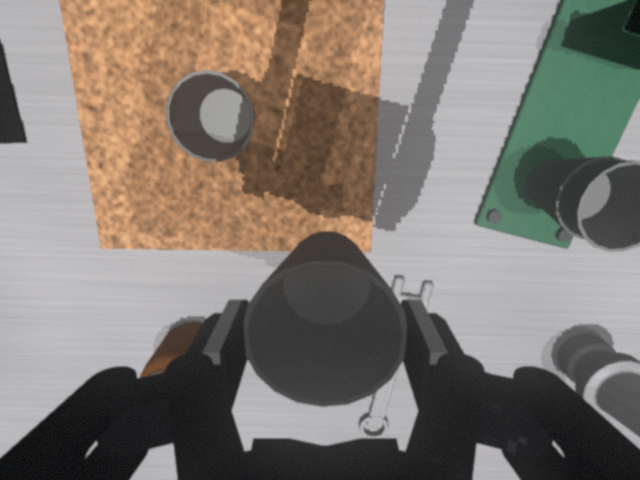

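Request:
carry_out --linear '[[0, 0.79, -0.06], [0, 0.79, -0.06], [0, 0.79, -0.06], [0, 0.79, -0.07], [0, 0.79, -0.07], [0, 0.79, -0.07], [0, 0, 0], [0, 0, 0], [0, 0, 0]]' --delta_rot '[[0, 0, 0], [0, 0, 0], [0, 0, 0], [0, 0, 0], [0, 0, 0], [0, 0, 0], [0, 0, 0], [0, 0, 0], [0, 0, 0]]'

```text
t: 24.9
tcp_pos: [0.5983, 0.1163, 0.3796]
ee_rot: [[-0.002, -0.029, 1.0], [-0.0, 1.0, 0.029], [-1.0, -0.0, -0.002]]
contact_force: [0.0, -0.2, -0.8]
width: 0.0575
```

```bash
python3 - <<'E'
from h import *
p,d,st=snap("wrist","w14");print(st["width"],st["tcp_pos"])
P=pts("wrist",d,st);m=(abs(P[...,2]-.102)<.006)&(np.hypot(P[...,0]-.598,P[...,1]-.1165)<.045);m[240:]=0
h=cv2.convexHull((P[m][:,:2]*1000).astype(np.float32))[:,0]
h=h[h[:,0]<593];s=np.linalg.lstsq(np.c_[2*h,np.ones(len(h))],(h**2).sum(1),rcond=None)[0];print("stack",s[:2],np.sqrt(s[2]+s[0]**2+s[1]**2))
t=np.array(st["tcp_pos"]);print(ray("wrist",[(245,333),(406,333),(325,262),(325,405)],t[2]-.156,st).round(4))
plan([.598,.1168,.31],Rdown(1.6),3)
E
```

```text
0.05749647022467047 [0.59825006 0.11632321 0.37963316]
stack [597.78665707 116.42949198] 29.624805359921925
[[0.5966 0.0877 0.2236]
 [0.595  0.1445 0.2236]
 [0.569  0.1152 0.2236]
 [0.6266 0.1168 0.2236]]
N 3 lin [0.582, 0.008, -0.002] rot [-0.006, -0.005, 0.001] tcp [0.5984, 0.1158, 0.3798] yaw 1.599
```

View pics/w14.png

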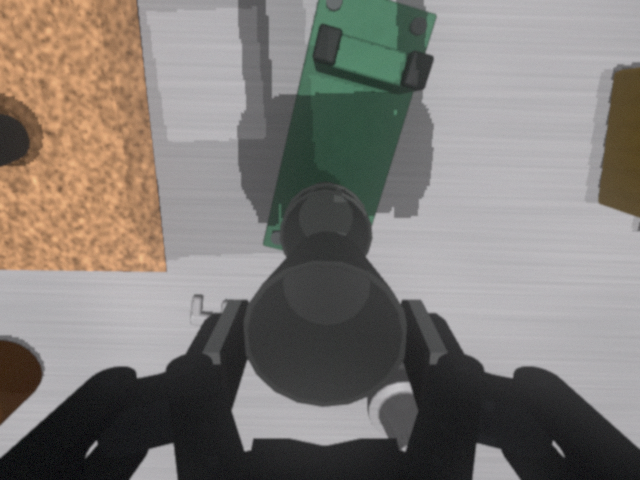

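Request:
carry_out --linear '[[0.4, 0.01, 0], [0.5, 0, 0], [0.4, 0, 0], [0.35, 0, 0], [0.2, 0, 0], [0.15, 0, 0], [0.1, 0, 0], [0, 0, 0], [0, 0, 0]]' --delta_rot '[[0, 0, 0], [0, 0, 0], [0, 0, 0], [0, 0, 0], [0, 0, 0], [0, 0, 0], [0, 0, 0], [0, 0, 0], [0, 0, 0]]'

```text
t: 25.7
tcp_pos: [0.5984, 0.1166, 0.2972]
ee_rot: [[0.001, -0.028, 1.0], [-0.0, 1.0, 0.028], [-1.0, -0.0, 0.001]]
contact_force: [-0.1, 0.2, -0.6]
width: 0.0575
```

Request:
carry_out --linear '[[0.1, 0, 0], [0.06, 0, 0], [0.04, 0, 0], [0.04, 0, 0], [0, 0, 0], [0, 0, 0]]' --delta_rot '[[0, 0, 0], [0, 0, 0], [0, 0, 0], [0, 0, 0], [0, 0, 0], [0, 0, 0]]'

```text
t: 26.2
tcp_pos: [0.5983, 0.1168, 0.2871]
ee_rot: [[-0.0, -0.028, 1.0], [-0.0, 1.0, 0.028], [-1.0, -0.0, -0.0]]
contact_force: [-0.1, 0.8, -1.1]
width: 0.0576
```

Request:
carry_out --linear '[[0.04, 0, 0], [0.03, 0, 0], [0, 0, 0], [0, 0, 0]]' --delta_rot '[[0, 0, 0], [0, 0, 0], [0, 0, 0], [0, 0, 0]]'

```text
t: 26.53
tcp_pos: [0.5984, 0.1168, 0.2849]
ee_rot: [[0.001, -0.028, 1.0], [-0.0, 1.0, 0.028], [-1.0, -0.0, 0.001]]
contact_force: [-0.8, -0.4, 5.3]
width: 0.0577
```

Request:
carry_out --linear '[[0.04, 0, 0], [0, 0, 0], [0, 0, 0]]' --delta_rot '[[0, 0, 0], [0, 0, 0], [0, 0, 0]]'

```text
t: 26.78
tcp_pos: [0.5987, 0.1168, 0.2847]
ee_rot: [[0.003, -0.028, 1.0], [-0.0, 1.0, 0.028], [-1.0, -0.0, 0.003]]
contact_force: [-3.3, -0.4, 18.1]
width: 0.0574
```

Contact came at 0.2848, as expected for a seated sleeve. Releasing.

Request:
carry_out --linear '[[-0.04, 0, 0], [0, 0, 0]]' --delta_rot '[[0, 0, 0], [0, 0, 0]]'

```text
t: 26.95
tcp_pos: [0.5983, 0.1168, 0.2849]
ee_rot: [[0.001, -0.028, 1.0], [-0.0, 1.0, 0.028], [-1.0, -0.0, 0.001]]
contact_force: [-2.1, -0.3, 8.2]
width: 0.0572
```

Request:
carry_out --linear '[[0, 0, 0], [0, 0, 0], [0, 0, 0], [0, 0, 0], [0, 0, 0], [-0.3, 0, 0], [-0.7, 0, 0], [-0.9, 0, 0], [-0.6, 0, 0], [0, 0, 0], [0, 0, 0], [0, 0, 0]]' --delta_rot '[[0, 0, 0], [0, 0, 0], [0, 0, 0], [0, 0, 0], [0, 0, 0], [0, 0, 0], [0, 0, 0], [0, 0, 0], [0, 0, 0], [0, 0, 0], [0, 0, 0], [0, 0, 0]]' --jaw 85

```text
t: 27.95
tcp_pos: [0.5981, 0.1168, 0.3842]
ee_rot: [[-0.0, -0.028, 1.0], [-0.0, 1.0, 0.028], [-1.0, -0.0, -0.0]]
contact_force: [0.8, -0.0, 0.1]
width: 0.0849
```

```bash
python3 - <<'E'
from h import *
p,d,st=snap("wrist","w15");print(st["width"],st["tcp_pos"],st["contact_force"])
rimfit("wrist",d,st,(.598,.117),.128)
t,d2,_=snap("top","t15")
rimfit("top",d2,st,(.549,-.15),.07,band=.015)
cv2.imwrite("pics/t15c.png",cv2.resize(t[200:350,220:530],None,fx=2.5,fy=2.5))
plan([.5495,-.152,.37],Rdown(1.6))
E
```

```text
0.08494591602023244 [0.59812189 0.11678448 0.38421399] [ 0.79019596 -0.03053832  0.13594765]
rim wrist 1887 minenc [597.8 116.9] 30.0 lsq [597.7 116.7] 29.7 zmax [0.1276 0.1292]
rim top 151 minenc [ 548.7 -150.8] 29.6 lsq [ 548.9 -150.8] 29.2 zmax [0.068  0.0745]
N 8 lin [0.042, -0.835, -0.176] rot [-0.002, -0.003, 0.0] tcp [0.5982, 0.1168, 0.3833] yaw 1.599
```

View pics/t15c.png

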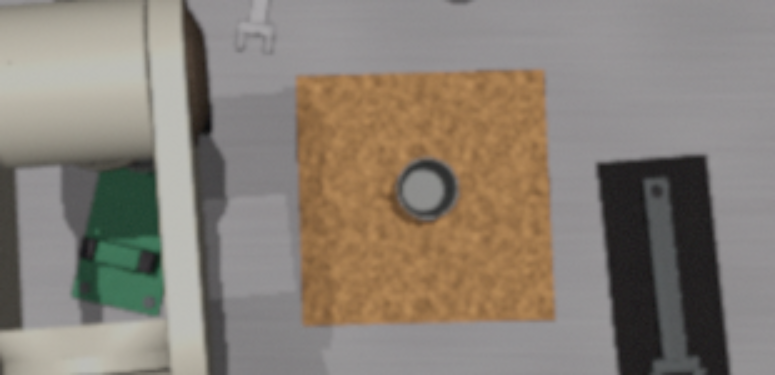

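Two are nested, with the rim at 0.128. The last sleeve, at about (0.549,-0.151), has not moved.

Request:
carry_out --linear '[[0, -0.83, -0.17], [0, -0.83, -0.17], [0, -0.83, -0.18], [0, -0.84, -0.18], [0.2, -0.84, -0.18], [0.2, -0.84, -0.18], [0.3, -0.84, -0.18], [0.3, -0.84, -0.17], [0, 0, 0], [0, 0, 0], [0, 0, 0]]' --delta_rot '[[0, 0, 0], [0, 0, 0], [0, 0, 0], [0, 0, 0], [0, 0, 0], [0, 0, 0], [0, 0, 0], [0, 0, 0], [0, 0, 0], [0, 0, 0], [0, 0, 0]]' --jaw 85

```text
t: 28.97
tcp_pos: [0.5495, -0.1521, 0.3439]
ee_rot: [[-0.001, -0.028, 1.0], [0.001, 1.0, 0.028], [-1.0, 0.001, -0.001]]
contact_force: [0.0, 0.1, 0.1]
width: 0.0848
```

```bash
python3 - <<'E'
from h import *
p,d,st=snap("wrist","w16");print(st["width"],st["tcp_pos"])
c=rimfit("wrist",d,st,(.55,-.151),.068)
plan([c[0]-.001,c[1],.225],Rdown(1.6),4)
E
```

```text
0.0847653083013511 [ 0.54946102 -0.15211491  0.34394686]
rim wrist 1810 minenc [ 551.3 -152.6] 29.9 lsq [ 551.2 -152.7] 29.6 zmax [0.0693 0.0709]
N 4 lin [0.746, -0.007, 0.004] rot [-0.002, -0.001, -0.001] tcp [0.5496, -0.1516, 0.3443] yaw 1.599
```

Request:
carry_out --linear '[[0.8, -0.02, 0.02], [0.8, -0.01, 0], [0.7, 0, 0], [0.4, 0, 0], [0.3, 0, 0], [0, 0, 0], [0, 0, 0]]' --delta_rot '[[0, 0, 0], [0, 0, 0], [0, 0, 0], [0, 0, 0], [0, 0, 0], [0, 0, 0], [0, 0, 0]]'

```text
t: 29.6
tcp_pos: [0.5506, -0.1529, 0.2248]
ee_rot: [[0.0, -0.029, 1.0], [-0.0, 1.0, 0.029], [-1.0, -0.0, 0.0]]
contact_force: [-0.3, -0.0, 0.4]
width: 0.0853
```

Request:
carry_out --linear '[[0, 0, 0], [0, 0, 0], [0, 0, 0], [0, 0, 0], [0, 0, 0], [0, 0, 0]]' --delta_rot '[[0, 0, 0], [0, 0, 0], [0, 0, 0], [0, 0, 0], [0, 0, 0], [0, 0, 0]]' --jaw 50 --newtons 30

```text
t: 30.1
tcp_pos: [0.5508, -0.1535, 0.2262]
ee_rot: [[0.003, -0.028, 1.0], [-0.001, 1.0, 0.028], [-1.0, -0.001, 0.003]]
contact_force: [-1.0, 3.0, 10.6]
width: 0.0577
```

Request:
carry_out --linear '[[-0.4, 0, 0], [-0.8, 0, 0], [-0.9, 0, 0], [-0.9, 0, 0], [-0.9, 0, 0], [-0.7, 0, 0], [0, 0, 0], [0, 0, 0]]' --delta_rot '[[0, 0, 0], [0, 0, 0], [0, 0, 0], [0, 0, 0], [0, 0, 0], [0, 0, 0], [0, 0, 0], [0, 0, 0]]'

```text
t: 30.77
tcp_pos: [0.5502, -0.1534, 0.4103]
ee_rot: [[0.003, -0.028, 1.0], [-0.002, 1.0, 0.028], [-1.0, -0.002, 0.003]]
contact_force: [-0.4, 0.5, -2.2]
width: 0.0572
```

```bash
python3 - <<'E'
from h import *
p,d,st=snap("wrist","w17");print(st["width"],st["tcp_pos"],st["contact_force"])
plan([.598,.1168,.41],Rdown(1.6))
E
```

```text
0.05721109548600368 [ 0.55015194 -0.15343147  0.41034173] [-0.36036582  0.45424967 -2.20252197]
N 8 lin [-0.005, 0.84, 0.174] rot [-0.002, 0.001, 0.001] tcp [0.5501, -0.1534, 0.4086] yaw 1.599
```

View pics/w17.png

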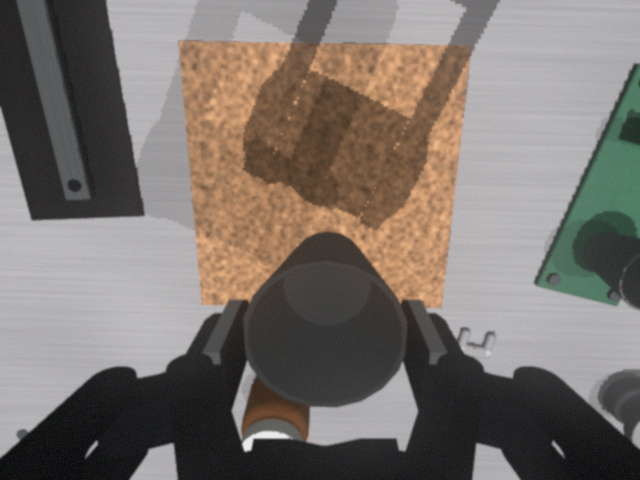

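The last sleeve is held upright and the cork is empty. Moving to the stack.

Request:
carry_out --linear '[[0, 0.84, 0.17], [0, 0.84, 0.17], [0, 0.84, 0.17], [0, 0.84, 0.17], [0, 0.84, 0.18], [0, 0.84, 0.18], [0, 0.84, 0.18], [0, 0.84, 0.17], [0, 0, 0], [0, 0, 0], [0, 0, 0]]' --delta_rot '[[0, 0, 0], [0, 0, 0], [0, 0, 0], [0, 0, 0], [0, 0, 0], [0, 0, 0], [0, 0, 0], [0, 0, 0], [0, 0, 0], [0, 0, 0], [0, 0, 0]]'

```text
t: 31.73
tcp_pos: [0.5982, 0.1167, 0.407]
ee_rot: [[-0.002, -0.029, 1.0], [-0.0, 1.0, 0.029], [-1.0, -0.0, -0.002]]
contact_force: [0.4, -0.7, -1.5]
width: 0.0573
```

```bash
python3 - <<'E'
from h import *
p,d,st=snap("wrist","w18");print(st["width"],st["tcp_pos"])
P=pts("wrist",d,st);m=(abs(P[...,2]-.127)<.006)&(np.hypot(P[...,0]-.598,P[...,1]-.1165)<.045);m[240:]=0
h=cv2.convexHull((P[m][:,:2]*1000).astype(np.float32))[:,0]
h=h[h[:,0]<593];s=np.linalg.lstsq(np.c_[2*h,np.ones(len(h))],(h**2).sum(1),rcond=None)[0];print("stack",s[:2],np.sqrt(s[2]+s[0]**2+s[1]**2))
plan([.598,.1168,.325],Rdown(1.6),3)
E
```

```text
0.05729490463940769 [0.59822638 0.116715   0.40698692]
stack [596.95772567 116.65759497] 29.475631467823057
N 3 lin [0.687, 0.006, -0.001] rot [-0.006, -0.006, 0.002] tcp [0.5982, 0.1162, 0.4074] yaw 1.599
```

View pics/w18.png

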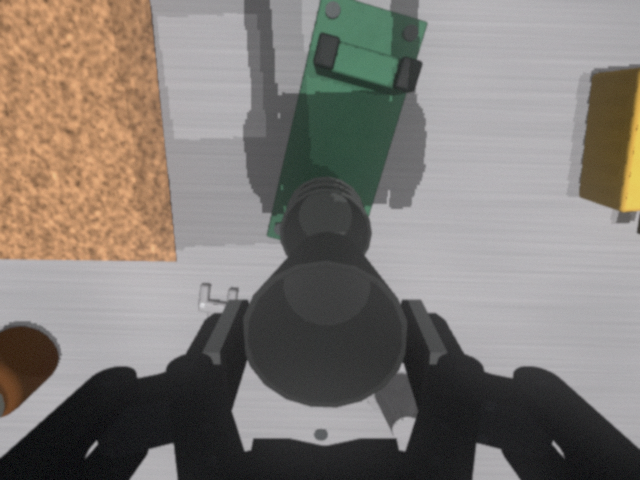

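Request:
carry_out --linear '[[0.4, 0.01, 0], [0.5, 0, 0], [0.4, 0, 0], [0.35, 0, 0], [0.25, 0, 0], [0.15, 0, 0], [0.1, 0, 0], [0, 0, 0], [0, 0, 0]]' --delta_rot '[[0, 0, 0], [0, 0, 0], [0, 0, 0], [0, 0, 0], [0, 0, 0], [0, 0, 0], [0, 0, 0], [0, 0, 0], [0, 0, 0]]'

```text
t: 32.53
tcp_pos: [0.5984, 0.117, 0.3228]
ee_rot: [[0.001, -0.028, 1.0], [-0.0, 1.0, 0.028], [-1.0, -0.0, 0.001]]
contact_force: [-0.5, -0.1, -0.4]
width: 0.0575
```

Request:
carry_out --linear '[[0.1, 0, 0], [0.08, 0, 0], [0.04, 0, 0], [0, 0, 0], [0, 0, 0]]' --delta_rot '[[0, 0, 0], [0, 0, 0], [0, 0, 0], [0, 0, 0], [0, 0, 0]]'

```text
t: 32.95
tcp_pos: [0.5983, 0.1172, 0.3134]
ee_rot: [[-0.0, -0.028, 1.0], [-0.0, 1.0, 0.028], [-1.0, -0.0, -0.0]]
contact_force: [0.8, 0.5, -1.0]
width: 0.0576
```

Request:
carry_out --linear '[[0.04, 0, 0], [0.03, 0, 0], [0, 0, 0], [0, 0, 0]]' --delta_rot '[[0, 0, 0], [0, 0, 0], [0, 0, 0], [0, 0, 0]]'

```text
t: 33.28
tcp_pos: [0.5983, 0.1172, 0.3106]
ee_rot: [[-0.0, -0.028, 1.0], [-0.0, 1.0, 0.028], [-1.0, -0.0, -0.0]]
contact_force: [-0.7, -1.2, -1.2]
width: 0.0574
```

Request:
carry_out --linear '[[0.04, 0, 0], [0, 0, 0], [0, 0, 0]]' --delta_rot '[[0, 0, 0], [0, 0, 0], [0, 0, 0]]'

```text
t: 33.53
tcp_pos: [0.5984, 0.1171, 0.3095]
ee_rot: [[0.001, -0.028, 1.0], [-0.0, 1.0, 0.028], [-1.0, -0.0, 0.001]]
contact_force: [-0.9, -1.1, 4.2]
width: 0.0573
```

Request:
carry_out --linear '[[0.04, 0, 0], [0, 0, 0], [0, 0, 0]]' --delta_rot '[[0, 0, 0], [0, 0, 0], [0, 0, 0]]'

```text
t: 33.78
tcp_pos: [0.5986, 0.1171, 0.3092]
ee_rot: [[0.003, -0.028, 1.0], [-0.0, 1.0, 0.028], [-1.0, -0.0, 0.003]]
contact_force: [-3.4, -1.7, 15.4]
width: 0.0578
```

Request:
carry_out --linear '[[-0.04, 0, 0], [0, 0, 0]]' --delta_rot '[[0, 0, 0], [0, 0, 0]]'

```text
t: 33.95
tcp_pos: [0.5983, 0.1172, 0.3094]
ee_rot: [[0.0, -0.028, 1.0], [-0.0, 1.0, 0.028], [-1.0, -0.0, 0.0]]
contact_force: [-0.6, -0.4, 5.7]
width: 0.0572
```

Request:
carry_out --linear '[[0, 0, 0], [0, 0, 0], [0, 0, 0], [0, 0, 0], [0, 0, 0], [-0.3, 0, 0], [-0.7, 0, 0], [-0.9, 0, 0], [-0.6, 0, 0], [0, 0, 0], [0, 0, 0], [0, 0, 0]]' --delta_rot '[[0, 0, 0], [0, 0, 0], [0, 0, 0], [0, 0, 0], [0, 0, 0], [0, 0, 0], [0, 0, 0], [0, 0, 0], [0, 0, 0], [0, 0, 0], [0, 0, 0], [0, 0, 0]]' --jaw 85

```text
t: 34.95
tcp_pos: [0.5982, 0.1172, 0.409]
ee_rot: [[-0.0, -0.028, 1.0], [-0.0, 1.0, 0.028], [-1.0, -0.0, -0.0]]
contact_force: [1.1, -0.2, -0.1]
width: 0.0852
```

```bash
python3 - <<'E'
from h import *
p,d,st=snap("wrist","w19");print(st["width"],st["tcp_pos"],st["q"].round(2))
rimfit("wrist",d,st,(.598,.117),.153)
s,_,_=snap("scene","s19")
for y in (1.2,1.4,1.6,1.9): plan([.533,.398,.36],Rdown(y))
E
```

```text
0.085232223346511 [0.59815704 0.11719235 0.4089895 ] [ 0.07  0.22  1.35 -0.    1.58 -1.53]
rim wrist 1862 minenc [597.8 118. ] 29.9 lsq [597.6 118. ] 29.6 zmax [0.1525 0.1539]
N 9 lin [0.134, 0.749, -0.297] rot [0.508, -0.002, 0.001] tcp [0.5982, 0.1172, 0.4081] yaw 1.599
N 9 lin [0.134, 0.769, -0.228] rot [0.253, -0.002, 0.0] tcp [0.5982, 0.1172, 0.4081] yaw 1.599
N 9 lin [0.134, 0.785, -0.159] rot [-0.001, -0.002, 0.0] tcp [0.5982, 0.1172, 0.4081] yaw 1.599
N 9 lin [0.134, 0.802, -0.053] rot [-0.383, -0.002, -0.0] tcp [0.5982, 0.1172, 0.4081] yaw 1.599
```

View pics/s19.png

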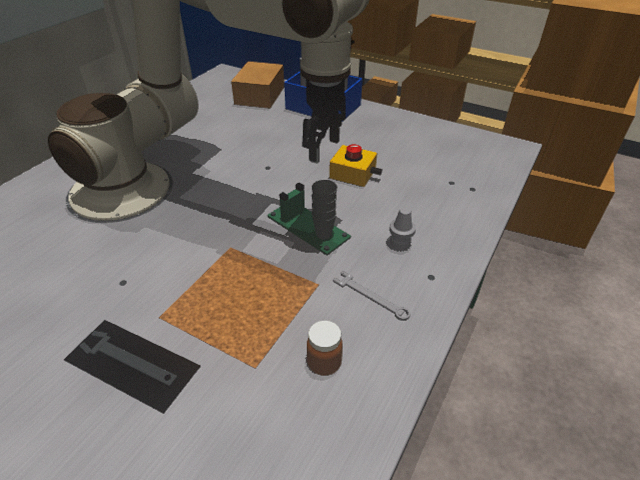

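All three are nested: the top rim is at 0.153, and the scene view shows a straight stack at (323,210), an empty cork sheet, and the spanner on the mat. Now the stop.

Request:
carry_out --linear '[[0, 0.79, -0.16], [0, 0.79, -0.16], [0.1, 0.79, -0.16], [0.1, 0.79, -0.16], [0.2, 0.78, -0.16], [0.2, 0.78, -0.16], [0.2, 0.78, -0.16], [0.2, 0.78, -0.16], [0.2, 0.78, -0.16], [0, 0, 0], [0, 0, 0], [0, 0, 0]]' --delta_rot '[[0, 0, 0], [0, 0, 0], [0, 0, 0], [0, 0, 0], [0, 0, 0], [0, 0, 0], [0, 0, 0], [0, 0, 0], [0, 0, 0], [0, 0, 0], [0, 0, 0], [0, 0, 0]]' --jaw 85

```text
t: 36.05
tcp_pos: [0.5328, 0.3977, 0.3604]
ee_rot: [[-0.001, -0.029, 1.0], [-0.001, 1.0, 0.029], [-1.0, -0.001, -0.001]]
contact_force: [0.6, -0.5, -0.2]
width: 0.0851
```

```bash
python3 - <<'E'
from h import *
p,d,st=snap("wrist","w20");print(st["width"],st["tcp_pos"])
P=pts("wrist",d,st);m=(P[...,2]>.08)&(P[...,2]<.12)&(np.hypot(P[...,0]-.533,P[...,1]-.398)<.04);m=big(m)[0]
print(m.sum(),rect(m,"wrist",.089,st),np.percentile(P[m][:,2],[5,50,95]))
hsv=cv2.cvtColor(p,cv2.COLOR_BGR2HSV);red=((hsv[...,0]<8)|(hsv[...,0]>170))&(hsv[...,1]>120);red[300:]=0
print(rect(big(red)[0],"wrist",.088,st))
plan([.533,.3985,.24],Rdown(1.6),4)
E
```

```text
0.08510576544440929 [0.53279634 0.39767846 0.36043182]
3692 (array([0.53281561, 0.3982594 ]), (44.549530029296875, 43.19727325439453), 28.892127990722656) [0.08636786 0.09100049 0.09364147]
(array([0.52864221, 0.39520844]), (37.07225036621094, 43.32912063598633), 41.365203857421875)
N 4 lin [0.755, 0.008, 0.0] rot [-0.004, -0.001, 0.002] tcp [0.533, 0.3972, 0.3608] yaw 1.598
```

View pics/w20.png

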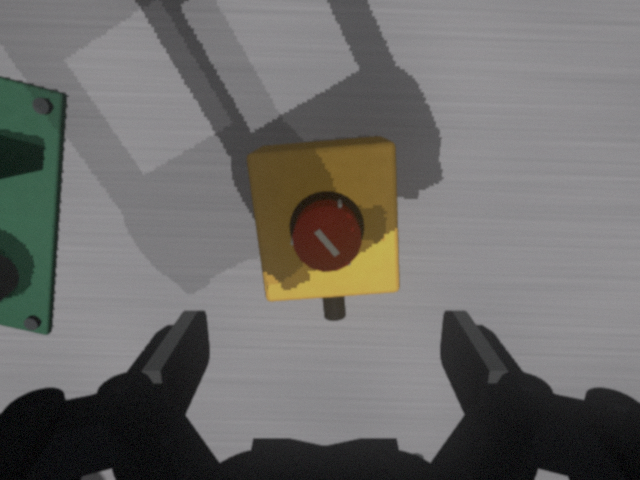

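Request:
carry_out --linear '[[0.8, 0.02, 0], [0.8, 0.01, 0], [0.7, 0, 0], [0.4, 0, 0], [0.27, 0, 0], [0, 0, 0], [0, 0, 0]]' --delta_rot '[[0, 0, 0], [0, 0, 0], [0, 0, 0], [0, 0, 0], [0, 0, 0], [0, 0, 0], [0, 0, 0]]'

```text
t: 36.68
tcp_pos: [0.5332, 0.3985, 0.243]
ee_rot: [[0.0, -0.027, 1.0], [0.0, 1.0, 0.027], [-1.0, 0.0, 0.0]]
contact_force: [0.2, 0.2, 0.8]
width: 0.0848
```

Request:
carry_out --linear '[[0, 0, 0], [0, 0, 0], [0, 0, 0], [0, 0, 0], [0, 0, 0], [0, 0, 0], [0, 0, 0]]' --delta_rot '[[0, 0, 0], [0, 0, 0], [0, 0, 0], [0, 0, 0], [0, 0, 0], [0, 0, 0], [0, 0, 0]]' --jaw 35 --newtons 50

```text
t: 37.27
tcp_pos: [0.5329, 0.3989, 0.2436]
ee_rot: [[0.001, -0.028, 1.0], [-0.0, 1.0, 0.028], [-1.0, -0.0, 0.001]]
contact_force: [-3.5, -5.3, 10.5]
width: 0.042
```

Gripped at 42 mm. Now turn clockwise (+ about tool x) and rise with the head.

Request:
carry_out --linear '[[-0.025, 0, 0], [-0.025, 0, 0], [-0.025, 0, 0], [-0.025, 0, 0], [-0.025, 0, 0], [-0.025, 0, 0], [-0.025, 0, 0], [0, 0, 0]]' --delta_rot '[[0.5, 0, 0], [0.5, 0, 0], [0.5, 0, 0], [0.5, 0, 0], [0.5, 0, 0], [0.5, 0, 0], [0.5, 0, 0], [0, 0, 0]]'

```text
t: 37.93
tcp_pos: [0.5329, 0.399, 0.2505]
ee_rot: [[0.001, 0.276, 0.961], [0.0, 0.961, -0.276], [-1.0, 0.001, 0.001]]
contact_force: [-1.0, -2.5, 8.7]
width: 0.0423
```

Request:
carry_out --linear '[[-0.025, 0, 0], [-0.025, 0, 0], [-0.025, 0, 0], [-0.025, 0, 0], [-0.025, 0, 0], [-0.025, 0, 0], [-0.025, 0, 0], [0, 0, 0]]' --delta_rot '[[0.5, 0, 0], [0.5, 0, 0], [0.5, 0, 0], [0.5, 0, 0], [0.5, 0, 0], [0.5, 0, 0], [0.5, 0, 0], [0, 0, 0]]'

```text
t: 38.6
tcp_pos: [0.5329, 0.3992, 0.2576]
ee_rot: [[0.002, 0.553, 0.833], [0.001, 0.833, -0.553], [-1.0, 0.002, 0.001]]
contact_force: [-0.5, -1.0, 7.0]
width: 0.042
```

```bash
python3 - <<'E'
from h import *
st=robot.get_state();print(st["width"],st["tcp_pos"],st["contact_force"],st["torque"])
plan([.533,.3985,.24],Rdown(1.6),4)
p,d,st=snap("wrist","w21");P=pts("wrist",d,st)
m=(P[...,2]>.08)&(P[...,2]<.13)&(np.hypot(P[...,0]-.533,P[...,1]-.398)<.015);print(np.percentile(P[m][:,2],[5,50,95]))
E
```

```text
0.04204005412379806 [0.53291699 0.399153   0.25764329] [-0.49919704 -0.98235738  7.02199805] [-0.19611652  0.0121687   0.14827111]
N 4 lin [0.11, -0.004, 0.002] rot [-1.761, 0.004, -0.003] tcp [0.5329, 0.3992, 0.2576] yaw 0.985
[0.10504355 0.10633698 0.10790918]
```

View pics/w21.png

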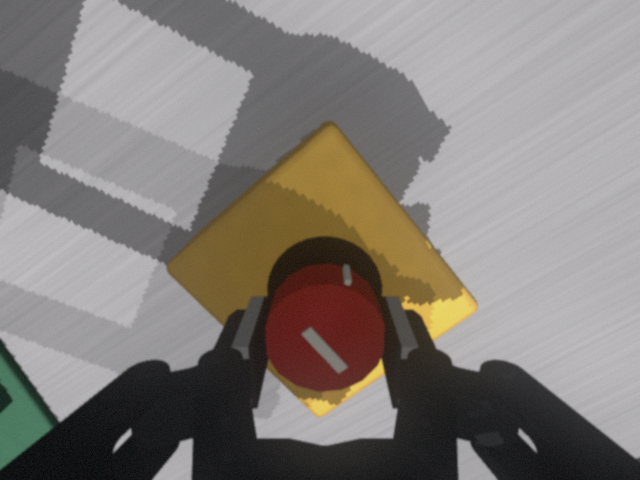

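Request:
carry_out --linear '[[-0.02, 0, 0], [-0.01, 0, 0], [0, 0, 0], [0, 0, 0], [0, 0, 0]]' --delta_rot '[[0.3, 0, 0], [0.3, 0, 0], [0.2, 0, 0], [0, 0, 0], [0, 0, 0]]'

```text
t: 39.07
tcp_pos: [0.5329, 0.3992, 0.2578]
ee_rot: [[0.001, 0.606, 0.795], [0.0, 0.795, -0.606], [-1.0, 0.001, 0.001]]
contact_force: [3.5, 2.9, -1.4]
width: 0.0417
```

```bash
python3 - <<'E'
from h import *
p,d,st=snap("wrist","w22");print(st["width"],st["tcp_pos"],st["contact_force"],st["torque"]);P=pts("wrist",d,st)
m=(P[...,2]>.08)&(P[...,2]<.13)&(np.hypot(P[...,0]-.533,P[...,1]-.398)<.015);print(np.percentile(P[m][:,2],[5,50,95]))
E
```

```text
0.04172228013892719 [0.53289068 0.39919919 0.25782347] [ 3.52059238  2.86387844 -1.40676065] [ 0.45309675 -0.81434145  0.80349065]
[0.10512048 0.10639567 0.10798117]
```

The travel end is reached: the height stays the same while the torque rises to 0.8 N m. Releasing and backing off.

Request:
carry_out --linear '[[0, 0, 0], [0, 0, 0], [0, 0, 0], [0, 0, 0], [0, 0, 0], [0, 0, 0], [-0.3, 0, 0], [-0.8, 0, 0], [-0.9, 0, 0], [-0.9, 0, 0], [0, 0, 0], [0, 0, 0], [0, 0, 0]]' --delta_rot '[[0, 0, 0], [0, 0, 0], [0, 0, 0], [0, 0, 0], [0, 0, 0], [0, 0, 0], [0, 0, 0], [0, 0, 0], [0, 0, 0], [0, 0, 0], [0, 0, 0], [0, 0, 0], [0, 0, 0]]' --jaw 85

```text
t: 40.2
tcp_pos: [0.5326, 0.399, 0.3738]
ee_rot: [[0.0, 0.607, 0.795], [0.0, 0.795, -0.607], [-1.0, 0.0, 0.0]]
contact_force: [1.3, 0.5, -0.0]
width: 0.085
```

```bash
python3 - <<'E'
from h import *
p,d,st=snap("wrist","w23");print(st["width"],st["tcp_pos"],st["contact_force"]);P=pts("wrist",d,st)
m=(P[...,2]>.08)&(P[...,2]<.13)&(np.hypot(P[...,0]-.533,P[...,1]-.398)<.04);m=big(m)[0];print("head z",np.percentile(P[m][:,2],[5,50,95]))
cv2.imwrite("pics/w23c.png",cv2.resize(p[100:320,200:460],None,fx=2,fy=2))
s,ds,_=snap("scene","s23");t,dt,_=snap("top","t23")
rimfit("top",dt,st,(.596,.118),.153,band=.01)
E
```

```text
0.08501319196355357 [0.53257222 0.3989747  0.37380185] [ 1.32559281  0.52300638 -0.03091455]
head z [0.09283723 0.10467043 0.10757698]
rim top 149 minenc [595.4 119.4] 29.6 lsq [595.1 119.4] 29.2 zmax [0.1521 0.1573]
```

View pics/w23c.png

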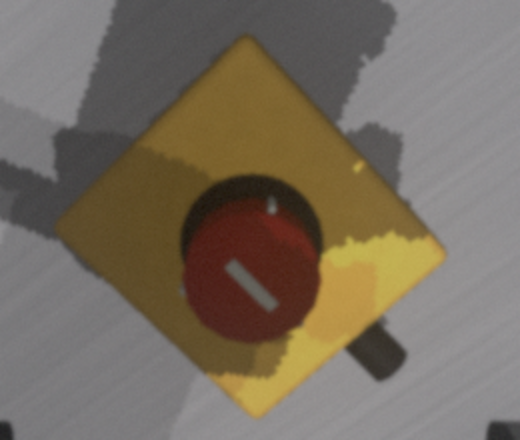

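View pics/s23.png

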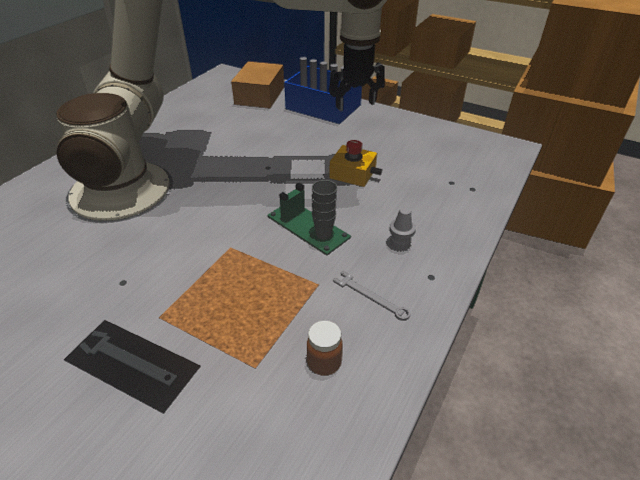

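View pics/t23.png

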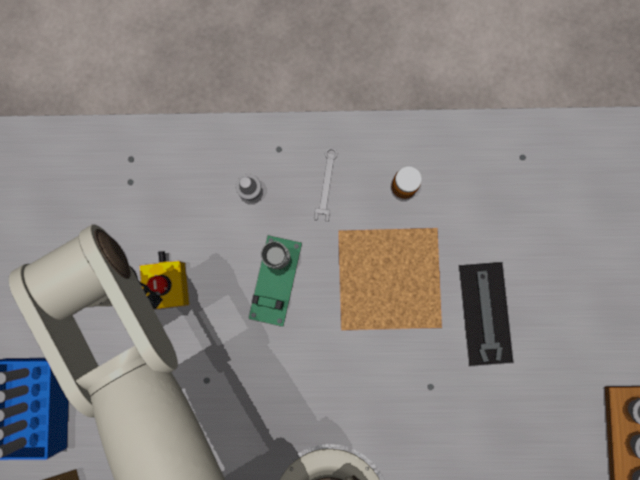

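```bash
python3 - <<'E'
from plant import robot
print(robot.sign_off())
E
```

```text
the job is handed in; nothing more can be done
None
```

The job is handed in at about 40 s of the 210 s allowed. Everything was done in the order asked, and no check failed.

**What I did**
1. I pressed the stop fully down. The head dropped 13.5 mm by depth and turned by itself.
2. I gripped the spanner, lifted it, then set it back on the stand and regripped it 12 mm higher so the fingertips would clear the mat. I then laid it flat on the mat.
3. I nested all three loose sleeves on the fixed one; only three were present.
4. I gripped the stop's head and turned it clockwise while rising with it, until it reached its end stop.

**Last checks**
- **Stop:** the head's median height is 0.1047 m, against 0.1044 m at the start, so it is fully up. The height stopped changing while the turning torque rose.
- **Stack:** the rims measured 0.103, 0.128 and 0.153 m as each sleeve went on, which is fully seated, and the stack looks straight. The wrist and top cameras differ by 2–3 mm on its horizontal position, the same as their offset all along.
- **Spanner:** its middle is about 5 mm short of the mat's centre along the length, and its direction is within about 0.01 rad of the mat's.
- **Bystanders:** the chuck, wrench and jar look unmoved in the final pictures. No sleeve was seen knocked aside, and the gripper touches nothing.

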